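# Lay out a gate-valve kit in the matching tray inserts

### The job

Make up the kit for the next gate valve: put the brass bonnet, the brass wedge, the brass stem and the red handwheel each into the cut-out in the grey kit tray that has its shape, lying as they do now and fully down on the yellow floor. Set the parts down, do not drop them, and do not knock over or shove aside the sealant bottle or the caliper.

Things in the scene. Friction and masses are not known exactly. Their poses are not given: they have to be found in the camera images.
- bonnet: Loose brass valve bonnet standing on its flange: round flange 64 mm across, 9 mm thick, four bolt holes; above it a dome narrowing to a plain round neck 28 mm across from 33 mm up to the top at 62 mm. Origin: centre of its underside; z up. About 0.4 kg. Grip it by the neck.
- wedge: Loose brass gate wedge lying flat, 24 mm thick: disc 46 mm across with a pale ring on top, two flat guides (18 mm long in x) at its sides making it 50 mm wide in y, and one square lug, 20 mm wide with a dark slot, sticking out along its own +x to 42 mm from the disc's centre. Origin: under the disc's centre; z up. About 0.33 kg. Grip it across the flat guides.
- stem: Loose brass valve stem lying along its own x axis: round rod 16 mm thick, 104 mm long in all, threaded in the middle, with a flat T-head 34 mm wide (10 mm long) and 16 mm high at its +x end and a small square at the other. Origin: half way along, at its underside (rod axis 8 mm above); z up. About 0.17 kg. Grip it across the middle.
- handwheel: Loose red five-spoke handwheel lying flat, hub up: 84 mm across, rim and spokes at most 11 mm high, round central hub 25 mm across rising to 32 mm. Origin: centre of its underside; z up. About 0.24 kg. Grip it by the hub, above the spokes.
- insert_bonnet: Fixed slate-blue insert, 130 x 130 x 16 mm, in the kit tray with a yellow-floored cut-out 8 mm deep. Origin: centre of its underside, 6 mm above the bench; floor 8 mm, top face 16 mm above it. x, y along its edges. For the bonnet: the smaller of the two round cut-outs, 78 mm across, centred on the origin.
- insert_wedge: Fixed slate-blue insert, 130 x 130 x 16 mm, in the kit tray with a yellow-floored cut-out 8 mm deep. Origin: centre of its underside, 6 mm above the bench; floor 8 mm, top face 16 mm above it. x, y along its edges. For the wedge: keyhole-shaped, an octagon 30 to 32 mm from the origin to its sides, with a 34 mm wide bay for the lug reaching to 49 mm along +x (lug must point to +x).
- insert_stem: Fixed slate-blue insert, 130 x 130 x 16 mm, in the kit tray with a yellow-floored cut-out 8 mm deep. Origin: centre of its underside, 6 mm above the bench; floor 8 mm, top face 16 mm above it. x, y along its edges. For the stem: a T 118 mm long in x, 30 mm wide, 48 mm over the last 24 mm at +x (T-head to +x); mid-length, equally deep grey-blue finger notches, 40 mm in x, out to y = +-42 mm.
- insert_handwheel: Fixed slate-blue insert, 130 x 130 x 16 mm, in the kit tray with a yellow-floored cut-out 8 mm deep. Origin: centre of its underside, 6 mm above the bench; floor 8 mm, top face 16 mm above it. x, y along its edges. For the handwheel: the larger round cut-out, 98 mm across, centred on the origin.
- sealant: Bystander: upright amber bottle of thread sealant with a black cap, 34 mm across, 95 mm high, 0.11 kg, easily knocked over. Origin: centre of its underside.
- caliper: Bystander: digital caliper lying flat on the bench beyond the parts, 230 mm long in its y, at most 12 mm high, 0.17 kg. Origin: middle of the beam, underside.
Mind the look-alikes: they are no part of the job. Leave any green look-alike of the bonnet alone. Several things look just like the handwheel: the one meant starts nearest to the robot's base.

How it is judged:
By the outcome, as a careful person would: the job done as asked, in the order asked, and still so for the second after the job is handed in, with the robot touching nothing.
It also fails if it takes over 106 s, if anything falls off the work surface, if the arm or the gripper's body presses on something with over 40 N, if the wrist force passes 120 N, or if a joint passes its speed limit or range.

### The arm

A 6-joint arm with a two-finger parallel gripper is mounted at the origin on the work surface. World frame = base frame: x ahead of the robot, y to its left, z up, the work surface at z = 0. Lengths are in mm, angles in rad, forces in N, time in s.
With the tool pointing down it reaches from about 225 to 725 mm from the base axis. Payload 3.1 kg.
Tool frame: the origin (TCP) lies on the centre line of the jaws, within the pads' length; the fingertips stand 8 mm ahead of it and the grasp point (between the pads) lies 11 mm behind it; z points along the fingers, y is the line along which they close (so a half turn about z gives the same grasp; the last joint's range is limited). The gripper opens to 85 mm and grips with 20 to 120 N. Pads are 22 mm wide; open, the fingers measure 114 mm over their backs; the gripper's body (76 mm by 85 mm) begins 54 mm behind the grasp point. The pads swing forward as they close: fully open they stand 13 mm farther back than shut.
Start: joints at [-1.256, 0.048, 0.099, 1.622, 0, 1.443], TCP at [224.932, -474.366, 212.212] pointing down, gripper open.
Joint ranges: [-2.91, 2.91], [-0.99, 1.94], [-1.21, 1.42], [-2.12, 2.29], [-1.49, 1.47], [-3.14, 3.14]. Speed limits (rad/s): [2.79, 2.79, 3.14, 3.14, 3.14, 3.14].

### API

Orientations are given as a rotation vector (axis times angle).
In Python, from station import * gives the robot as it stands.
- The arm moves only by the tool move_arm, never from a script. Its argument "targets" is a list of rows, each a list of 7 numbers: the shift along the tool's x, y, z as a fraction of full scale, then the turn, a rotation vector about the tool's x, y, z as a fraction of full scale, then the opening, from -1 (shut) to 1 (fully open). In form: [[x, y, z, rx, ry, rz, fingers], ...]. A call has 1 to 20 rows; each row is the pose to reach, as a shift and turn from the pose commanded when the call began, along the tool's axes at that moment; what a row does not reach only later rows make up. Full scale, the value 1, is 10 cm for a shift and 1.5 rad for a turn. A row lasts 1/8 s, in which the tool goes at most 62.5 mm and 10.7 degrees, less where a joint would pass 70% of its speed; a pose out of reach is approached as far as the arm can. A call with a number of a shift or a turn outside -1 to 1 is refused whole. A call with a gripper value outside its range is refused whole. The fingers move at their own pace and stop on an object; "grip_force" is the grip in N (left out, the last holds). Time passes only in rows, so rows that repeat a pose let the fingers close. It gives the time, the measured TCP pose, the force, the opening and the grip force at its end, in the units of the state.
- sense(): the state, without advancing time (a new reading comes with each control period).
- camera(name): name is "scene" or "top" or "wrist"; returns the picture (384x512x3 uint8, red, green, blue); there is no depth.
- get_calibration(name): a dict with "fovy" (degrees; the focal length in pixels is half the picture's height over the tangent of half this angle, whatever the lens; pixels are square), "cx", "cy" (the principal point, pixels), "extrinsics" (4x4, takes a point from camera to world coordinates). Camera axes: x right, y up, looking along -z (the intrinsics and any distortion apply to the point x, -y, -z); pixel columns grow to the right and rows downward; lengths in mm; the calibration is good to about 2 mm. A picture is of the moment at which its call begins: read the wrist's pose just before it. get_calibration takes no time and is no camera call; for the wrist camera it gives the pose at the moment of the call.
- job_done(): hands the job in; it is judged then, once.
The state is a dict: "time_s": time; "joint_positions": joint angles; "qd": joint speeds; "tau": joint torques, N m; "tool_pos": TCP position; "tcp_rot": TCP orientation; "ft_force": force on the tool from outside, world axes, zero at the start; "ft_torque": the same for the moment, N m; "grip_width": finger opening in mm; "grip_force": force on a finger pad.
Only numpy, scipy, OpenCV 4.12 (cv2) and the standard library are available. Lean on these libraries where they do the work, as an engineer would, in place of code of your own. Each camera call takes 0.05 s, during which the arm holds its last target. There are 200 camera calls.

## Working session

There is one attempt and no reset: what is moved stays moved. The work goes in short steps, Python scripts to look and compute and a tool call to move; the robot and the scene stay as the last step left them, time stands still between calls to the robot, and variables do not carry over. Pictures are saved under pics/ and viewed, at most 14 in all, crops included, and the job is handed in when it is done.

Besides the shell and the picture viewer there is one more tool, called after "Emit:" as name(argument=value, ...) on one line, values as JSON. move_arm: Moves the arm, as the interface text tells. Shift numbers are shares of 10 cm and turn numbers shares of 1.5 rad, none past 1 either way. Its arguments: {"type":"object","properties":{"targets":{"type":"array","items":{"type":"array","items":{"type":"number","minimum":-1,"maximum":1}}},"grip_force":{"type":"number"}},"required":["targets"]}

```bash
mkdir -p pics; ls; cat > h.py <<'E'
from station import *
import numpy as np, cv2
def snap(n,f):
    im=camera(n); cv2.imwrite(f'pics/{f}.png',im[:,:,::-1]); return im
E
python3 - <<'E'
from h import *
s=sense(); print({k:np.round(v,3).tolist() for k,v in s.items()})
for n in ["scene","top","wrist"]:
    c=get_calibration(n); print(n,{k:np.round(v,3).tolist() if not isinstance(v,str) else v for k,v in c.items()})
for n in ["top","scene"]: snap(n,n)
E
```

```text
pics
{'time_s': 0.0, 'joint_positions': [-1.256, 0.049, 0.098, 1.622, -0.0, 1.443], 'qd': [0.0, -0.001, -0.001, 0.001, -0.001, 0.001], 'tau': [0.0, -33.878, 32.001, 0.02, -0.0, 0.0], 'tool_pos': [224.707, -473.766, 211.012], 'tcp_rot': [-3.063, -0.689, 0.0], 'ft_force': [-0.07, -0.037, -0.292], 'ft_torque': [0.001, -0.039, -0.026], 'grip_force': 0.0, 'grip_width': 85.656}
scene {'fovy': 56.923, 'cx': 255.574, 'cy': 194.942, 'extrinsics': [[0.629, -0.571, 0.527, 1110.375], [0.777, 0.459, -0.431, -561.857], [0.005, 0.681, 0.733, 811.452], [0.0, 0.0, 0.0, 1.0]]}
top {'fovy': 44.004, 'cx': 248.148, 'cy': 190.739, 'extrinsics': [[0.065, 0.971, -0.232, 191.402], [-0.998, 0.065, -0.011, -123.509], [0.005, 0.232, 0.973, 1758.836], [0.0, 0.0, 0.0, 1.0]]}
wrist {'fovy': 61.864, 'cx': 254.983, 'cy': 192.047, 'extrinsics': [[0.428, 0.868, 0.251, 288.863], [-0.904, 0.412, 0.116, -444.604], [-0.003, -0.276, 0.961, 372.765], [0.0, 0.0, 0.0, 1.0]]}
```

View pics/top.png

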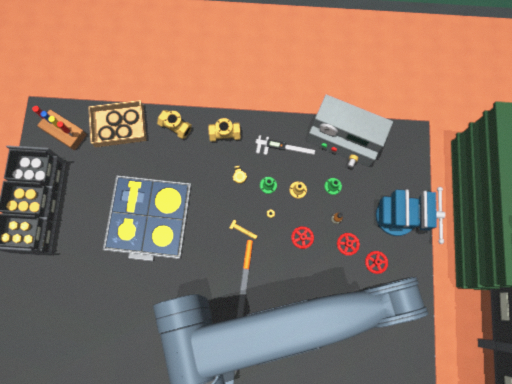

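View pics/scene.png

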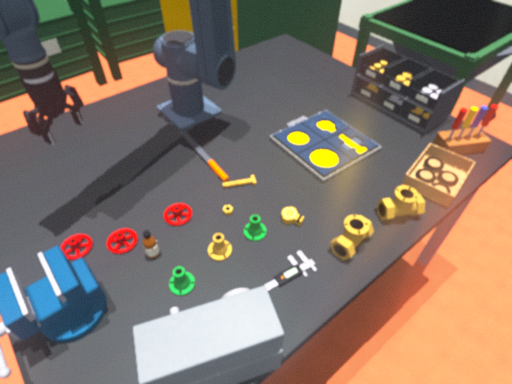

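Top view: the base is near (190,385), with image up = +x and image right = -y. It shows:
- wheels at (302,237), (348,244) and (376,262)
- brass bonnet (298,190) between the green ones (268,185) and (333,186)
- wedge (240,175)
- stem (243,229), with a screwdriver below it
- sealant (337,217)
- tray at (147,217), with the stem T at top left, large round top right, wedge keyhole bottom left and small round bottom right

The scene view agrees. Next I measure coarsely and enlarge the wheels.

```bash
cat >> h.py <<'E'
def ray(n,uv,z,cal=None):
    c=cal or get_calibration(n); f=192/np.tan(np.radians(c['fovy'])/2); E=np.array(c['extrinsics'])
    d=E[:3,:3]@np.array([(uv[0]-c['cx'])/f,-(uv[1]-c['cy'])/f,-1]); o=E[:3,3]
    return o+d*(z-o[2])/d[2]
def proj(n,P,cal=None):
    c=cal or get_calibration(n); f=192/np.tan(np.radians(c['fovy'])/2); E=np.array(c['extrinsics'])
    p=E[:3,:3].T@(np.array(P,float)-E[:3,3]); return np.array([c['cx']-f*p[0]/p[2],c['cy']+f*p[1]/p[2]])
E
python3 - <<'E'
from h import *
for nm,t,z in [('wheelA',(302,237),8),('wheelB',(348,244),8),('wheelC',(376,262),8),('bonnet',(298,190),20),('wedge',(240,175),24),('stem',(243,229),12),('bottle',(337,217),50),('trayTL',(117,177),10),('trayTR',(189,184),10),('trayBR',(180,258),10),('trayBL',(104,251),10),('Lround',(168,201),14),('Sround',(162.5,236),14)]:
    p=ray('top',t,z); print(nm,p.round(),'r',np.hypot(*p[:2]).round(), 'scene px',proj('scene',p).round())
im=cv2.imread('pics/top.png')[160:280,215:400]
cv2.imwrite('pics/crop1.png',cv2.resize(im,None,fx=4,fy=4,interpolation=cv2.INTER_CUBIC))
E
```

```text
wheelA [ 446. -315.    8.] r 546.0 scene px [178. 213.]
wheelB [ 432. -485.    8.] r 649.0 scene px [121. 240.]
wheelC [ 372. -589.    8.] r 697.0 scene px [ 76. 245.]
bonnet [ 621. -291.   20.] r 686.0 scene px [218. 245.]
wedge [664. -70.  24.] r 668.0 scene px [289. 214.]
stem [461. -95.  12.] r 471.0 scene px [240. 182.]
bottle [ 522. -435.   50.] r 679.0 scene px [150. 242.]
trayTL [629. 397.  10.] r 744.0 scene px [379. 147.]
trayTR [620. 122.  10.] r 632.0 scene px [323. 180.]
trayBR [340. 128.  10.] r 363.0 scene px [269. 137.]
trayBL [347. 409.  10.] r 536.0 scene px [323. 110.]
Lround [548. 193.  14.] r 581.0 scene px [323. 158.]
Sround [415. 200.  14.] r 461.0 scene px [297. 138.]
```

View pics/crop1.png

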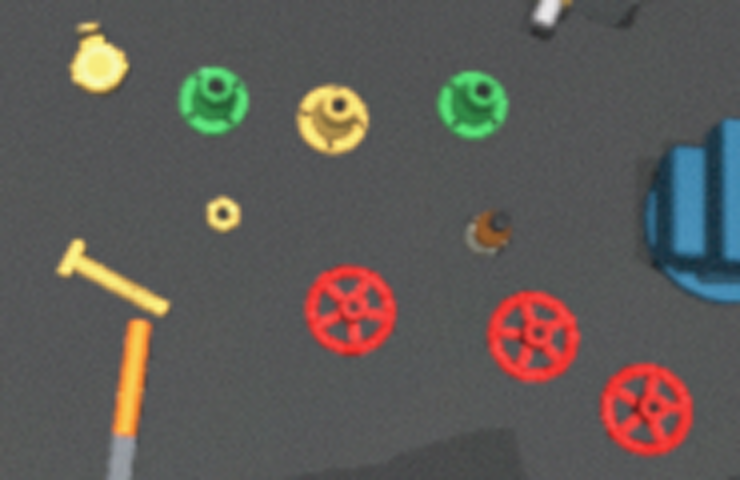

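Candidates: wheels A (302,237) at r≈546, B (348,244) at 649 and C (376,262) at 697. A is nearest the base, and the crop confirms it (the red wheel left of the bottle). The bonnet is the brass one between the green pair. I'm moving to a wrist overview.

Emit:
move_arm(targets=[[1, -0.4, -0.5, 0, 0, -1, 1], [1, -0.4, -0.5, 0, 0, -1, 1], [1, -0.4, -0.5, 0, 0, -1, 1], [1, -0.4, -0.5, 0, 0, -1, 1], [1, -0.4, -0.5, 0, 0, -1, 1], [1, -0.4, -0.5, 0, 0, -1, 1], [1, -0.4, -0.5, 0, 0, -1, 1], [1, -0.4, -0.5, 0, 0, -1, 1], [1, -0.4, -0.5, 0, 0, -1, 1], [1, -0.4, -0.5, 0, 0, -1, 1]])

```text
time_s: 1.35
tool_pos: [298.1, -395.2, 261.9]
tcp_rot: [-1.775, -2.591, -0.0]
ft_force: [-0.1, -0.3, 0.2]
grip_width: 85.4
grip_force: 0.0
```

Emit:
move_arm(targets=[[1, 1, -0.3, 0, 0, -0.8, 1], [1, 1, -0.3, 0, 0, -0.8, 1], [1, 1, -0.3, 0, 0, -0.8, 1], [1, 1, -0.3, 0, 0, -0.8, 1], [1, 1, -0.3, 0, 0, -0.8, 1], [1, 1, -0.3, 0, 0, -0.8, 1], [1, 1, -0.3, 0, 0, -0.8, 1], [1, 1, -0.3, 0, 0, -0.8, 1]])

```text
time_s: 2.35
tool_pos: [354.9, -265.8, 292.1]
tcp_rot: [-0.002, -3.141, -0.0]
ft_force: [-0.0, -0.5, -0.1]
grip_width: 85.3
grip_force: 0.0
```

Emit:
move_arm(targets=[[-1, 0.8, 0, 0, 0, 0, 1], [-1, 0.8, 0, 0, 0, 0, 1], [-1, 0.8, 0, 0, 0, 0, 1], [-1, 0.8, 0, 0, 0, 0, 1], [-1, 0.8, 0, 0, 0, 0, 1]])

```text
time_s: 2.98
tool_pos: [454.1, -186.6, 292.4]
tcp_rot: [-0.002, -3.142, 0.001]
ft_force: [0.6, -0.4, 0.5]
grip_width: 85.7
grip_force: 0.0
```

```bash
cat >> h.py <<'E'
import pickle
def wr(f):
    c=get_calibration('wrist'); im=snap('wrist',f); pickle.dump(c,open(f'pics/{f}.pkl','wb')); return im,c
E
python3 - <<'E'
from h import *
im,c=wr('w1'); cv2.imwrite('pics/w1b.png',cv2.resize(im[:,:,::-1],(800,600),interpolation=cv2.INTER_CUBIC)); s=sense(); print(s['time_s'],s['tool_pos'],s['tcp_rot'],s['ft_force'])
E
```

```text
3.025 [ 454.0582184  -186.73944041  292.46254746] [ 2.19234980e-03  3.14152583e+00 -6.58301467e-04] [-0.81664618 -0.13670289  0.89388129]
```

View pics/w1b.png

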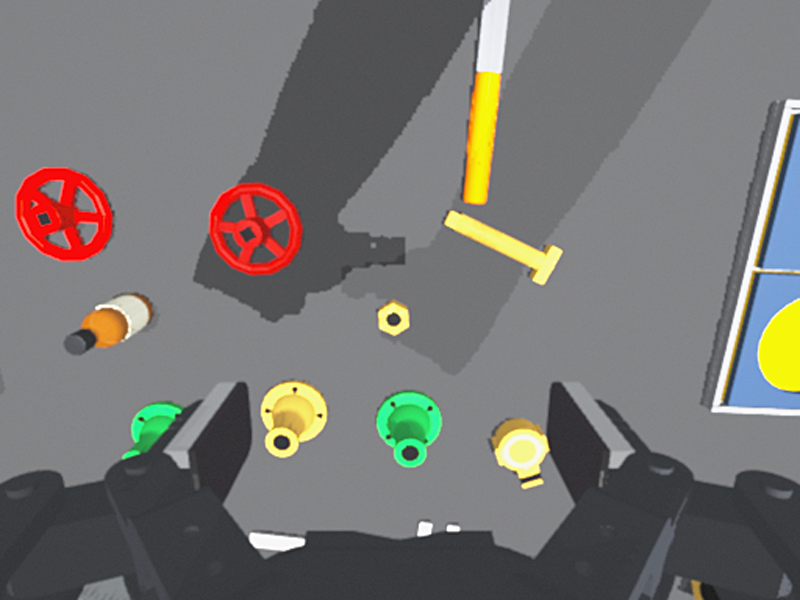

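The wrist overview (800-px scale) shows wheel A (256,229) with its hub (248,234), bottle (110,320), brass bonnet flange (294,413) with its neck top (282,443), wedge ring (522,450) with its lug to (532,482), and stem from (449,218) to the T-head (553,264). Measuring now.

```bash
python3 - <<'E'
from h import *
c=pickle.load(open('pics/w1.pkl','rb'))
im=cv2.imread('pics/w1.png'); hsv=cv2.cvtColor(im,cv2.COLOR_BGR2HSV)
red=cv2.inRange(hsv,(0,150,80),(6,255,255))|cv2.inRange(hsv,(174,150,80),(180,255,255)); yel=cv2.inRange(hsv,(17,90,90),(32,255,255))
for nm,m in(('red',red),('yel',yel)):
    n,l,st,ce=cv2.connectedComponentsWithStats(m)
    for i in range(1,n):
        if st[i,4]>150: print(nm,st[i],(ce[i]/.64).round(), 'z8',ray('',ce[i],8,c)[:2].round(1))
g=lambda u,v,z:ray('',(u*.64,v*.64),z,c)[:2].round(1)
print('flange',g(294,413,9),'L/R',g(261,413,9),g(327,413,9),'neck',g(282,443,62))
print('wheel',g(256,229,8),'L/R',g(210,229,8),g(302,229,8),'hub',g(248,234,32))
print('stem tail',g(449,219,8),'head mid',g(549,264,14))
print('wedge ring',g(521,450,24),'lug end',g(532,481,24))
print('bottle cap',g(83,341,95))
for nm,pts in(('top wedge',[(240,175)]),):pass
# stem mask PCA
n,l,st,ce=cv2.connectedComponentsWithStats(yel)
for i in range(1,n):
    if 300<=ce[i][0]<=335 and 140<ce[i][1]<175 and st[i,4]>150:
        ys,xs=np.where(l==i); P=np.array([ray('',(x,y),10,c)[:2] for x,y in zip(xs,ys)])
        rc=cv2.minAreaRect(P.astype(np.float32)); print('stem rect',rc)
E
```

```text
red [  10  107   62   60 2320] [ 62. 213.] z8 [ 432.7 -484.2]
red [ 134  117   60   59 2067] [255. 228.] z8 [ 446.1 -315.3]
yel [ 297   46   23   84 1254] [481. 136.] z8 [ 367.7 -116.9]
yel [483  73  25  97 233] [774. 189.] z8 [412.2 139.7]
yel [ 284  135   76   47 1049] [506. 245.] z8 [461.  -90.4]
yel [462 173  50  84 221] [744. 325.] z8 [537.3 137.3]
yel [242 192  20  23 277] [393. 317.] z8 [ 529.4 -192.4]
yel [ 485  192   27   59 1177] [782. 349.] z8 [561.4 178.3]
yel [ 57 201  18  19 189] [103. 327.] z8 [ 538.5 -465.4]
yel [ 167  243   42   50 1441] [292. 414.] z8 [ 630.5 -292.9]
yel [314 268  38  39 527] [518. 442.] z8 [661.6 -66.9]
yel [326 282  17  14 178] [522. 451.] z8 [671.7 -62.5]
flange [ 628.5 -290.7] L/R [ 628.4 -323.4] [ 628.5 -258.1] neck [ 629.  -290.8]
wheel [ 446.6 -314.1] L/R [ 446.6 -355.1] [ 446.7 -273.1] hub [ 447.5 -314.4]
stem tail [ 438.  -142.4] head mid [477.5 -52.3]
wedge ring [660.7 -67.6] lug end [695.9 -54.3]
bottle cap [ 519.9 -428.4]
stem rect ((458.2301025390625, -96.28388977050781), (108.58031463623047, 36.02400207519531), 64.12167358398438)
```

Sizes check out: flange 65 (64), wheel 82 (84), and the neck sits over the flange centre. Bonnet at (629,-291). I narrow the opening and descend on the neck.

Emit:
move_arm(targets=[[-1, -0.54, 0.5, 0, 0, 0, 0.1], [-1, -0.54, 0.5, 0, 0, 0, 0.1], [-1, -0.54, 0.5, 0, 0, 0, 0.1], [-1, -0.54, 0.5, 0, 0, 0, 0.1]], grip_force=60)

```text
time_s: 3.52
tool_pos: [553.8, -240.3, 241.9]
tcp_rot: [-0.001, -3.14, -0.001]
ft_force: [-0.6, -0.6, 0.0]
grip_width: 46.9
grip_force: 0.0
```

Emit:
move_arm(targets=[[-0.75, -0.5, 1, 0, 0, 0, 0.1], [-0.75, -0.5, 1, 0, 0, 0, 0.1], [-0.75, -0.5, 1, 0, 0, 0, 0.1], [-0.75, -0.5, 1, 0, 0, 0, 0.1], [-0.75, -0.5, 1, 0, 0, 0, 0.1]])

```text
time_s: 4.15
tool_pos: [630.5, -289.8, 147.3]
tcp_rot: [-0.002, 3.136, -0.005]
ft_force: [0.6, -0.5, 0.2]
grip_width: 47.3
grip_force: 0.0
```

```bash
python3 - <<'E'
from h import *
wr('w2'); s=sense(); print(s['time_s'],s['tool_pos'],s['tcp_rot'],s['grip_width'])
E
```

```text
4.2 [ 630.66887194 -289.77705685  147.13078741] [-2.12611780e-03  3.13598822e+00 -5.05247553e-03] 46.98229808645324
```

View pics/w2.png

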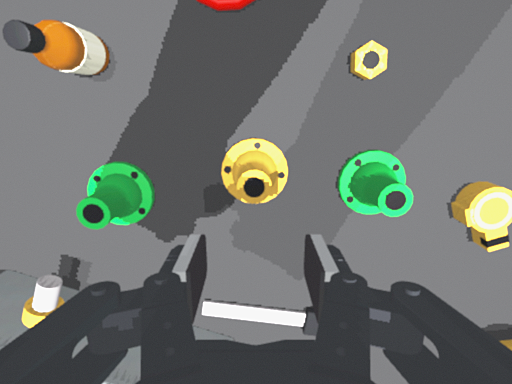

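The neck top is at (254,186), between the jaws laterally (finger mid ≈256). The green bonnets are clear on both sides.

Emit:
move_arm(targets=[[0, 0, 0.5, 0, 0, 0, 0.1], [0, 0, 1, 0, 0, 0, 0.1], [0, 0, 1, 0, 0, 0, 0.1], [0, 0, 1, 0, 0, 0, 0.1], [0, 0, 1, 0, 0, 0, 0.1]])

```text
time_s: 4.82
tool_pos: [632.6, -291.0, 47.2]
tcp_rot: [-0.002, 3.135, -0.006]
ft_force: [0.4, -1.2, 0.5]
grip_width: 47.0
grip_force: 0.0
```

```bash
python3 - <<'E'
from h import *
c=pickle.load(open('pics/w2.pkl','rb')); print(ray('',(254,186),62,c),ray('',(254.5,171),9,c))
s=sense(); print(s['time_s'],s['tool_pos'],s['tcp_rot'],s['ft_force'])
E
```

```text
[ 627.39042518 -291.35884162   62.        ] [ 626.98640955 -291.19165012    9.        ]
4.825 [ 632.60859041 -290.98532446   47.1688606 ] [-2.02180386e-03  3.13488833e+00 -6.08417460e-03] [ 0.42222424 -1.16847643  0.48144602]
```

Emit:
move_arm(targets=[[0.05, 0, 0.02, 0, 0, 0, 0.1], [0.05, 0, 0.02, 0, 0, 0, 0.1], [0.05, 0, 0.02, 0, 0, 0, -1], [0.05, 0, 0.02, 0, 0, 0, -1], [0.05, 0, 0.02, 0, 0, 0, -1], [0.05, 0, 0.02, 0, 0, 0, -1], [0.05, 0, 0.02, 0, 0, 0, -1], [0.05, 0, 0.02, 0, 0, 0, -1]], grip_force=60)

```text
time_s: 5.82
tool_pos: [625.2, -290.2, 40.9]
tcp_rot: [-0.001, 3.141, -0.002]
ft_force: [-0.6, -2.6, 5.2]
grip_width: 22.6
grip_force: 59.1
```

Emit:
move_arm(targets=[[0, 0, -0.3, 0, 0, 0, -1], [0, 0, -0.7, 0, 0, 0, -1], [0, 0, -1, 0, 0, 0, -1], [0, 0, -1, 0, 0, 0, -1]])

```text
time_s: 6.32
tool_pos: [626.2, -288.9, 141.2]
tcp_rot: [-0.003, 3.139, 0.001]
ft_force: [1.0, -0.6, -3.8]
grip_width: 22.1
grip_force: 59.2
```

```bash
python3 - <<'E'
from h import *
wr('w3'); s=sense(); print(s['time_s'],s['tool_pos'],s['tcp_rot'],s['grip_width'],s['ft_force'],s['ft_torque'])
E
```

```text
6.375 [ 625.15282383 -288.51927216  138.81930067] [ 2.97994196e-03 -3.14097651e+00 -3.17223678e-03] 22.485575968106048 [ 0.96525685  0.01239353 -4.99124445] [ 0.04508603  0.01874758 -0.00063501]
```

View pics/w3.png

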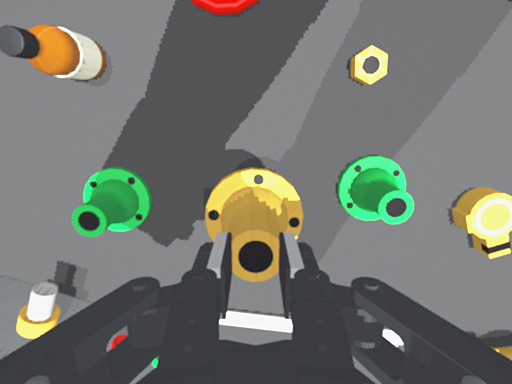

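```bash
python3 - <<'E'
from h import *
c=pickle.load(open('pics/w3.pkl','rb')); print(ray('',(256,257),160,c),ray('',(254,213),107,c))
print(proj('',[625,-288.5,138.8],c), proj('',[625,-288.5,160],c))
for z in (100,107,115): print(z,ray('',(206,213),z,c)-ray('',(303,213),z,c))
E
```

```text
[ 631.01448911 -288.94251441  160.        ] [ 627.20378225 -290.05115079  107.        ]
[256.68893917 228.93618735] [256.94202192 245.85528864]
100 [  0.10929968 -65.15567898   0.        ]
107 [  0.10552645 -62.90638198   0.        ]
115 [  0.10121418 -60.33575685   0.        ]
```

It is held: flange near (254,213), neck (256,257), and the wrist shows about 4-5 N of weight. Part centre is roughly 3 mm beyond the TCP in x. The underside is 41 mm below the TCP. Carrying it to the tray.

Emit:
move_arm(targets=[[0.2, 0.5, -0.6, 0, 0, 0, -1], [0.4, 1, -1, 0, 0, 0, -1], [0.4, 1, -1, 0, 0, 0, -1]])

```text
time_s: 6.75
tool_pos: [584.2, -186.6, 240.5]
tcp_rot: [0.006, -3.141, -0.003]
ft_force: [0.8, -0.5, -4.8]
grip_width: 22.8
grip_force: 59.8
```

Emit:
move_arm(targets=[[0.4, 0.6, 0, 0, 0, 0, -1], [0.4, 1, 0, 0, 0, 0, -1], [0.4, 1, 0, 0, 0, 0, -1]])

```text
time_s: 7.12
tool_pos: [542.9, -85.9, 236.9]
tcp_rot: [0.009, -3.136, -0.005]
ft_force: [0.9, -0.7, -4.4]
grip_width: 23.0
grip_force: 60.2
```

Emit:
move_arm(targets=[[0.4, 0.6, 0, 0, 0, 0, -1], [0.4, 1, 0, 0, 0, 0, -1], [0.4, 1, 0, 0, 0, 0, -1]])

```text
time_s: 7.5
tool_pos: [503.5, 12.7, 237.7]
tcp_rot: [0.008, -3.138, -0.002]
ft_force: [0.7, -0.5, -5.0]
grip_width: 22.4
grip_force: 60.5
```

Emit:
move_arm(targets=[[0.4, 0.6, 0, 0, 0, 0, -1], [0.4, 1, 0, 0, 0, 0, -1], [0.4, 1, 0, 0, 0, 0, -1]])

```text
time_s: 7.88
tool_pos: [464.0, 111.9, 238.3]
tcp_rot: [0.008, -3.139, -0.0]
ft_force: [0.3, -1.2, -4.0]
grip_width: 22.3
grip_force: 60.8
```

Emit:
move_arm(targets=[[0.4, 0.6, 0, 0, 0, 0, -1], [0.4, 1, 0, 0, 0, 0, -1], [0.4, 1, 0, 0, 0, 0, -1], [0.4, 1, 0, 0, 0, 0, -1], [0.4, 1, 0, 0, 0, 0, -1]])

```text
time_s: 8.5
tool_pos: [425.1, 208.7, 239.6]
tcp_rot: [-0.002, -3.141, 0.002]
ft_force: [0.0, 0.0, -4.2]
grip_width: 22.5
grip_force: 61.1
```

```bash
python3 - <<'E'
from h import *
im,c=wr('w4'); cv2.imwrite('pics/w4b.png',cv2.resize(im[:,:,::-1],(800,600),interpolation=cv2.INTER_CUBIC)); s=sense(); print(s['time_s'],s['tool_pos'],s['tcp_rot'],s['grip_width'],s['ft_force'])
E
```

```text
8.55 [425.01880345 208.82375016 239.78991515] [-1.82408583e-03 -3.14107254e+00  1.10789664e-03] 22.458066586333352 [ 0.03862035 -0.42597992 -4.17453655]
```

View pics/w4b.png

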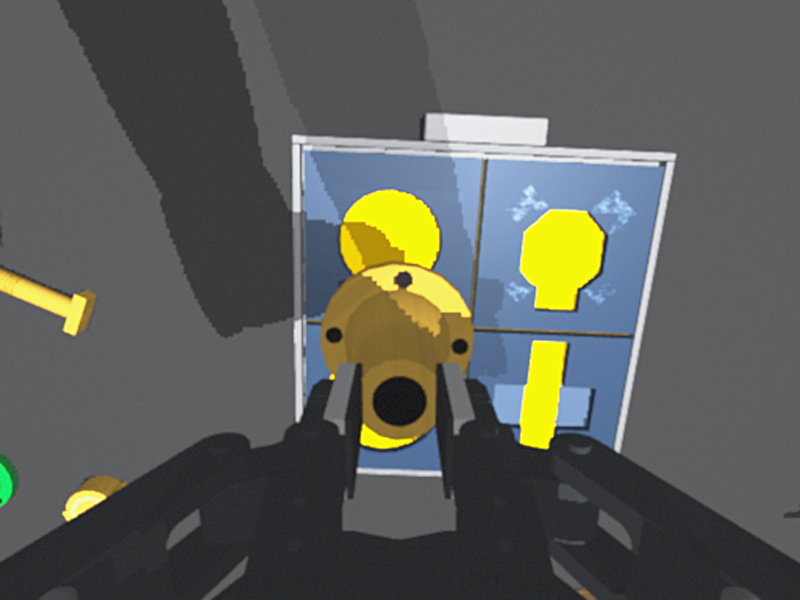

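The tray view (800-px scale) shows the small round cut-out centre near (390,238), the keyhole octagon at (563,250) with its bay to image-down (world +x), the stem slot below it, and the dividers meeting near (478,330). Measuring.

```bash
python3 - <<'E'
from h import *
c=pickle.load(open('pics/w4.pkl','rb'))
g=lambda u,v,z:ray('',(u*.64,v*.64),z,c)[:2].round(1)
print('corners',g(293,139,22),g(675,155,22)); print('div cross',g(475,329,22),'top',g(485,158,22),'L',g(308,322,22),'R',g(634,335,22))
print('small circ L/R/top',g(340,240,14),g(441,240,14),g(391,189,14))
print('oct L/R/top',g(519,250,14),g(606,250,14),g(563,208,14),'bay end',g(535,310,14),g(577,311,14))
print('slot top',g(531,340,14),g(567,342,14),'low',g(520,445,14),g(550,445,14))
im=cv2.imread('pics/w4.png'); hsv=cv2.cvtColor(im,cv2.COLOR_BGR2HSV)
m=cv2.inRange(hsv,(27,200,60),(33,255,255)); n,l,st,ce=cv2.connectedComponentsWithStats(m)
for i in range(1,n):
    if st[i,4]>200:
        print(st[i],(ce[i]/.64).round())
        ct=max(cv2.findContours((l==i).astype(np.uint8),cv2.RETR_EXTERNAL,cv2.CHAIN_APPROX_NONE)[0],key=len)[:,0]
        P=np.array([ray('',p,14,c)[:2] for p in ct]).astype(np.float32); print(cv2.minEnclosingCircle(P),cv2.minAreaRect(P))
E
```

```text
corners [343.3 132. ] [354.7 409.3]
div cross [488.5 269.3] top [356.7 271.2] L [482.5 135.7] R [493.7 397.3]
small circ L/R/top [417.9 162.5] [418.  241.1] [379.2 202.4]
oct L/R/top [426.  302.3] [426.1 370.4] [393.5 333.9] bay end [475.1 318.5] [476.  352.5]
slot top [500.9 317.1] [502.7 346.9] low [599.  314.5] [599.1 340.8]
[ 220  122   61   50 1665] [400. 223.]
((416.805419921875, 201.1048583984375), 38.32279586791992) ((404.85980224609375, 209.42453002929688), (76.4207992553711, 44.78821563720703), 55.15304183959961)
[ 334  135   52   63 2437] [561. 256.]
((434.4498291015625, 335.3624572753906), 40.89896011352539) ((434.5144348144531, 335.4075927734375), (60.83060836791992, 77.5050048828125), 89.93959045410156)
[ 333  219   28   68 1362] [541. 394.]
((551.893310546875, 329.0972900390625), 49.86033630371094) ((551.6447143554688, 328.8804626464844), (28.764657974243164, 98.11170959472656), 87.5039291381836)
[231 272  33  15 213] [379. 439.]
((589.8197021484375, 196.6372833251953), 22.6069278717041) ((594.3527221679688, 195.17413330078125), (44.781986236572266, 17.56659698486328), 71.26344299316406)
```

Emit:
move_arm(targets=[[0.11, -0.065, 0.6, 0, 0, 0, -1], [0.11, -0.065, 1, 0, 0, 0, -1], [0.11, -0.065, 1, 0, 0, 0, -1], [0.11, -0.065, 1, 0, 0, 0, -1]])

```text
time_s: 9.05
tool_pos: [415.0, 203.6, 142.3]
tcp_rot: [-0.0, 3.138, 0.001]
ft_force: [0.9, 0.5, -2.3]
grip_width: 22.6
grip_force: 61.1
```

Emit:
move_arm(targets=[[0, 0, 0.4, 0, 0, 0, -1], [0, 0, 0.65, 0, 0, 0, -1], [0, 0, 0.65, 0, 0, 0, -1], [0, 0, 0.65, 0, 0, 0, -1]])

```text
time_s: 9.55
tool_pos: [415.9, 204.4, 78.4]
tcp_rot: [-0.002, 3.136, 0.003]
ft_force: [1.3, -0.0, -4.7]
grip_width: 22.5
grip_force: 61.0
```

```bash
python3 - <<'E'
from h import *
im,c=wr('w5'); s=sense(); print(s['time_s'],s['tool_pos'],s['tcp_rot'],s['grip_width'],s['ft_force'])
E
```

```text
9.6 [415.95936573 204.46478351  78.42002539] [-1.70574774e-03  3.13610751e+00  2.76597477e-03] 22.438092965351846 [-0.39961295  0.883728   -4.46168604]
```

View pics/w5.png

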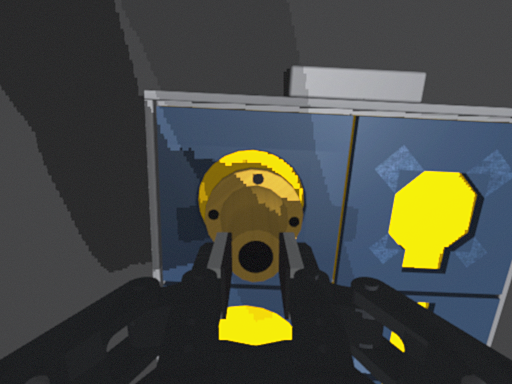

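```bash
python3 - <<'E'
from h import *
c=pickle.load(open('pics/w5.pkl','rb'))
g=lambda u,v,z:ray('',(u,v),z,c)[:2].round(1)
print('flange L/R/top',g(206,213,46),g(303,213,46),g(255,168,46),'neck',g(256,257,99))
print('pocket L/R/top', g(198,193,18),g(306,193,18),g(250,150,14))
print('oct',g(389,218,18),g(477,218,18),g(433,170,14),'bay',g(423,270,14))
E
```

```text
flange L/R/top [416.3 172.5] [416.3 234.8] [386.9 203.9] neck [419.7 204.4]
pocket L/R/top [411.2 162.9] [411.2 240.8] [380.7 200.5]
oct [430.5 303.1] [430.4 368.3] [395.1 332.3] bay [475.9 337.1]
```

Emit:
move_arm(targets=[[0, -0.02, 0.1, 0, 0, 0, -1], [0, -0.02, 0.18, 0, 0, 0, -1], [0, -0.02, 0.2, 0, 0, 0, -1], [0, -0.02, 0.21, 0, 0, 0, -1], [0, -0.02, 0.21, 0, 0, 0, -1]])

```text
time_s: 10.22
tool_pos: [413.6, 201.4, 55.1]
tcp_rot: [-0.002, 3.141, -0.001]
ft_force: [-2.3, -2.7, 2.5]
grip_width: 22.6
grip_force: 62.7
```

Seated at TCP z 55.1 with the load transferred. Releasing and rising.

Emit:
move_arm(targets=[[0, 0, 0, 0, 0, 0, -0.2], [0, 0, 0, 0, 0, 0, 0.1], [0, 0, 0, 0, 0, 0, 0.1], [0, 0, -0.3, 0, 0, 0, 0.1], [0, 0, -0.7, 0, 0, 0, 0.1], [0, 0, -1, 0, 0, 0, 0.1], [0, 0, -1, 0, 0, 0, 0.1]])

```text
time_s: 11.1
tool_pos: [415.7, 202.6, 157.4]
tcp_rot: [-0.002, 3.135, 0.004]
ft_force: [0.2, -0.2, 0.0]
grip_width: 47.1
grip_force: 0.0
```

```bash
python3 - <<'E'
from h import *
c=pickle.load(open('pics/w2.pkl','rb'))
g=lambda u,v,z:ray('',(u,v),z,c)[:2].round(1)
print('ring',g(494,210,24),'disc L',g(453,208,20),'top',g(485,184,20),'lug end',g(492,248,24))
im,c=wr('w6'); s=sense(); print(s['time_s'],s['tool_pos'],s['tcp_rot'],s['grip_width'],s['ft_force'])
cv2.imwrite('pics/c6.png',cv2.resize(im[100:300,120:420,::-1],None,fx=1.4,fy=1.4))
E
```

```text
ring [660.7 -66.2] disc L [ 660.2 -102.4] top [636.5 -76.8] lug end [699.8 -59.9]
11.15 [414.48256943 202.16459742 155.32881666] [-2.01925832e-03  3.13864007e+00  1.80050789e-03] 47.06656952129515 [ 0.11265788  0.41602071 -0.39063525]
```

View pics/c6.png

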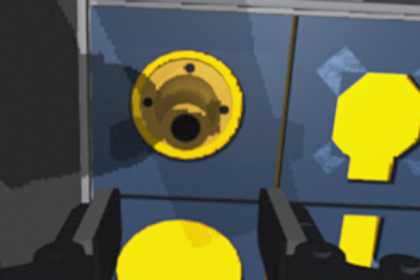

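The bonnet sits centred in the small round pocket. Moving to above the wedge.

Emit:
move_arm(targets=[[-0.4, -0.45, -0.2, 0, 0, 0, 0.65], [-0.82, -0.9, -0.3, 0, 0, 0, 0.65], [-0.82, -0.9, -0.3, 0, 0, 0, 0.65]])

```text
time_s: 11.52
tool_pos: [497.3, 108.9, 182.5]
tcp_rot: [-0.006, -3.141, 0.001]
ft_force: [-1.0, 1.0, -0.3]
grip_width: 70.4
grip_force: 0.0
```

Emit:
move_arm(targets=[[-0.5, -0.55, 0, 0, 0, 0, 0.65], [-0.82, -0.9, 0, 0, 0, 0, 0.65], [-0.82, -0.9, 0, 0, 0, 0, 0.65]])

```text
time_s: 11.9
tool_pos: [577.9, 19.7, 180.3]
tcp_rot: [-0.004, -3.137, 0.0]
ft_force: [-0.4, 0.1, -1.2]
grip_width: 70.5
grip_force: 0.0
```

Emit:
move_arm(targets=[[-0.5, -0.55, 0, 0, 0, -0.1, 0.65], [-0.82, -0.9, 0.2, 0, 0, -0.24, 0.65], [-0.82, -0.9, 0.2, 0, 0, -0.24, 0.65], [-0.82, -0.9, 0.2, 0, 0, -0.24, 0.65], [-0.82, -0.9, 0.2, 0, 0, -0.24, 0.65]])

```text
time_s: 12.52
tool_pos: [659.2, -66.2, 165.7]
tcp_rot: [-0.566, 3.089, -0.0]
ft_force: [0.1, 0.2, 0.4]
grip_width: 70.6
grip_force: 0.0
```

```bash
python3 - <<'E'
from h import *
im,c=wr('w7'); s=sense(); print(s['time_s'],s['tool_pos'],s['tcp_rot'],s['grip_width'],s['ft_force'])
E
```

```text
12.575 [659.44722651 -66.34308571 166.12073722] [-5.66104681e-01  3.08802211e+00 -8.09671560e-04] 70.59051632116996 [-0.65926884 -0.34955017  0.35123575]
```

View pics/w7.png

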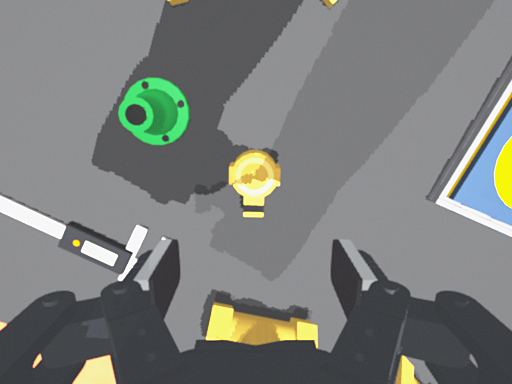

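The wedge is centred with ring (255,174) and its lug straight image-down to (254,214). The caliper jaw ends at (140,235), left of the left finger's track.

```bash
python3 - <<'E'
from h import *
c=pickle.load(open('pics/w7.pkl','rb'))
g=lambda u,v,z:ray('',(u,v),z,c)[:2].round(1)
a=g(255,174,24); b=g(254,207,24); print('ring',a,'lugend',b,'ang',np.degrees(np.arctan2(*(b-a)[::-1])),'lug len',np.linalg.norm(b-a))
print('guides',g(230.5,174,24),g(279.5,174,24),'caliper',g(140,235,8),g(165,240,5))
im=cv2.imread('pics/w7.png'); cv2.imwrite('pics/c7.png',cv2.resize(im[130:240,190:320],None,fx=5,fy=5,interpolation=cv2.INTER_CUBIC))
E
```

```text
ring [658.9 -67. ] lugend [690.8 -56. ] ang 19.025606037568693 lug len 33.74329563039151
guides [667.3 -89.2] [650.5 -44.8] caliper [ 769.4 -157.9] [ 767.1 -131.4]
```

View pics/c7.png

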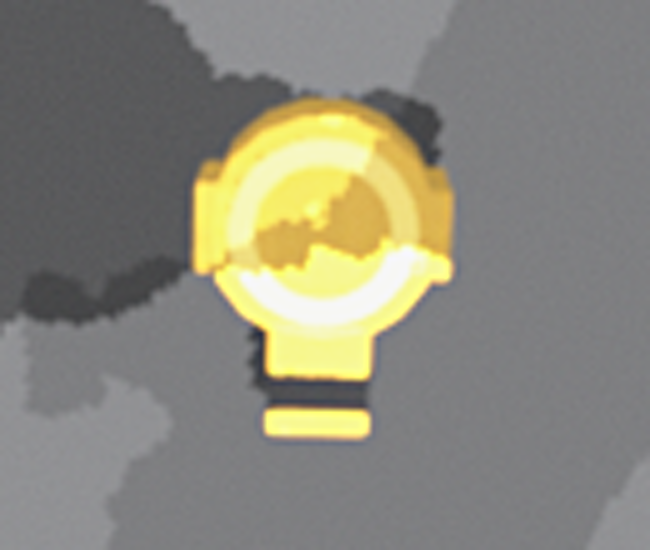

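Emit:
move_arm(targets=[[-0.015, 0, 0.6, 0, 0, 0, 0.65], [-0.015, 0, 1, 0, 0, 0, 0.65], [-0.015, 0, 1, 0, 0, 0, 0.65], [-0.015, 0, 1, 0, 0, 0, 0.65]])

```text
time_s: 13.08
tool_pos: [662.3, -67.1, 67.2]
tcp_rot: [-0.565, 3.087, -0.002]
ft_force: [0.7, 0.4, 0.3]
grip_width: 70.8
grip_force: 0.0
```

Emit:
move_arm(targets=[[0, 0, 0.3, 0, 0, 0, 0.65], [0, 0, 0.45, 0, 0, 0, 0.65], [0, 0, 0.45, 0, 0, 0, 0.65], [0, 0, 0.45, 0, 0, 0, 0.65], [0, 0, 0.45, 0, 0, 0, 0.65]])

```text
time_s: 13.7
tool_pos: [662.2, -67.7, 20.8]
tcp_rot: [-0.564, 3.088, -0.001]
ft_force: [0.4, -0.2, 0.9]
grip_width: 70.6
grip_force: 0.0
```

Emit:
move_arm(targets=[[0.01, 0, 0.03, 0, 0, 0, 0.65], [0.01, 0, 0.03, 0, 0, 0, -1], [0.01, 0, 0.03, 0, 0, 0, -1], [0.01, 0, 0.03, 0, 0, 0, -1], [0.01, 0, 0.03, 0, 0, 0, -1], [0.01, 0, 0.03, 0, 0, 0, -1], [0.01, 0, 0.03, 0, 0, 0, -1]], grip_force=70)

```text
time_s: 14.58
tool_pos: [660.2, -67.8, 16.2]
tcp_rot: [-0.564, 3.09, 0.0]
ft_force: [-0.2, -0.3, -0.3]
grip_width: 0.1
grip_force: 0.0
```

Emit:
move_arm(targets=[[0, 0, -0.2, 0, 0, 0, -1], [0, 0, -0.6, 0, 0, 0, -1], [0, 0, -0.9, 0, 0, 0, -1], [0, 0, -0.9, 0, 0, 0, -1], [0, 0, -0.9, 0, 0, 0, -1]])

```text
time_s: 15.2
tool_pos: [660.3, -67.8, 106.7]
tcp_rot: [-0.564, 3.09, -0.0]
ft_force: [-0.9, 0.3, -0.5]
grip_width: 0.2
grip_force: 0.0
```

```bash
python3 - <<'E'
from h import *
im,c=wr('w8'); s=sense(); print(s['time_s'],s['tool_pos'],s['tcp_rot'],s['grip_width'],s['ft_force'],s['ft_torque'])
E
```

```text
15.25 [659.62672266 -67.7234411  105.45039425] [ 5.64019619e-01 -3.08915873e+00 -7.99955130e-04] 0.15712007755622345 [ 0.03664586 -0.32450241  0.07668957] [-0.01916981  0.01656473  0.01886811]
```

View pics/w8.png

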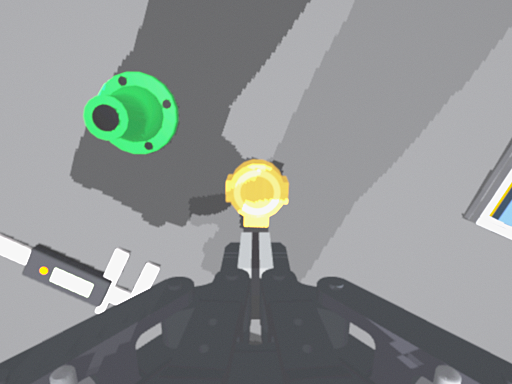

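It missed: the jaws shut to 0.1 mm and the wedge stands unmoved at (257,190). The fingertips appear at (257,235), so I compare that with where the TCP should project.

```bash
python3 - <<'E'
from h import *
c=pickle.load(open('pics/w8.pkl','rb')); s=sense()
R=cv2.Rodrigues(np.array(s['tcp_rot']))[0]; t=np.array(s['tool_pos'])
for d in (-40,-20,-11,0,8): print(d,proj('',t+R@[0,0,d],c).round(1))
for x in (-40,-20,0,20): print('x',x,proj('',t+R@[x,0,8],c).round(1), end=' ')
E=np.array(c['extrinsics']); print('\ncam in tool',(R.T@(E[:3,3]-t)).round(1), (R.T@E[:3,:3]).round(3))
g=lambda u,v,z:ray('',(u,v),z,c)[:2].round(1)
print('ring',g(258,190,24), 'lug', g(257,222,24),'disc L/R',g(228,188,12),g(288,188,12))
for h in ('top',): print(proj('top',[660,-67,24]),proj('scene',[660,-67,24]))
E
```

```text
-40 [257.4 268. ]
-20 [257.1 247.3]
-11 [257.  239.6]
0 [256.9 231.2]
8 [256.9 225.6]
x -40 [256.8 287. ] x -20 [256.8 257.2] x 0 [256.9 225.6] x 20 [256.9 192.1] 
cam in tool [  69.4   -0.9 -162.9] [[-0.     0.961  0.278]
 [ 1.    -0.     0.001]
 [ 0.001  0.278 -0.961]]
ring [658.6 -66.7] lug [684.3 -57.8] disc L/R [668.9 -89.3] [651.3 -42.7]
[239.25705007 176.03971496] [289.13233903 212.70152057]
```

The image tells a clear story. At 70.6 mm opening the inner tips are 154 px apart, so they lie at tool z ≈ -28, not near 0. At 47 mm I get -23, and shut about -18. The real fingertips are therefore ~26 mm shorter than the tool reading implies. That also explains the 22.6 mm grip width, at the bonnet's chamfered rim. I correct with tip z ≈ tool z + 18 + setback, and regrasp lower.

Emit:
move_arm(targets=[[0, 0, 0, 0, 0, 0, 0.65], [0, 0, 0, 0, 0, 0, 0.65], [0, 0, 0, 0, 0, 0, 0.65], [0, 0, 0, 0, 0, 0, 0.65], [0, 0, 0.5, 0, 0, 0, 0.65], [0, 0, 0.9, 0, 0, 0, 0.65], [0, 0, 0.9, 0, 0, 0, 0.65], [0, 0, 0.9, 0, 0, 0, 0.65]])

```text
time_s: 16.25
tool_pos: [661.1, -68.0, 17.8]
tcp_rot: [-0.564, 3.089, -0.001]
ft_force: [0.6, 0.0, 0.3]
grip_width: 70.1
grip_force: 0.0
```

Emit:
move_arm(targets=[[0, 0, 0.1, 0, 0, 0, 0.65], [0, 0, 0.18, 0, 0, 0, 0.65], [0, 0, 0.22, 0, 0, 0, 0.65], [0, 0, 0.25, 0, 0, 0, 0.65], [0, 0, 0.25, 0, 0, 0, 0.65]])

```text
time_s: 16.88
tool_pos: [659.9, -67.8, -9.2]
tcp_rot: [0.564, -3.09, -0.0]
ft_force: [-0.7, 0.5, -0.1]
grip_width: 70.4
grip_force: 0.0
```

Emit:
move_arm(targets=[[0, 0, 0, 0, 0, 0, -1], [0, 0, 0, 0, 0, 0, -1], [0, 0, 0, 0, 0, 0, -1], [0, 0, 0, 0, 0, 0, -1], [0, 0, 0, 0, 0, 0, -1]], grip_force=70)

```text
time_s: 17.5
tool_pos: [660.7, -67.8, -7.9]
tcp_rot: [-0.564, 3.089, -0.0]
ft_force: [-1.0, -0.1, 6.4]
grip_width: 47.6
grip_force: 74.2
```

Emit:
move_arm(targets=[[0, 0, -0.1, 0, 0, 0, -1], [0, 0, -0.4, 0, 0, 0, -1], [0, 0, -0.8, 0, 0, 0, -1], [0, 0, -1, 0, 0, 0, -1], [0, 0, -1, 0, 0, 0, -1]])

```text
time_s: 18.12
tool_pos: [661.3, -68.2, 92.6]
tcp_rot: [-0.564, 3.088, -0.002]
ft_force: [-0.4, -0.2, -4.7]
grip_width: 47.8
grip_force: 73.3
```

```bash
python3 - <<'E'
from h import *
im,c=wr('w9'); s=sense(); print(s['time_s'],s['tool_pos'],s['tcp_rot'],s['grip_width'],s['ft_force'],s['ft_torque'])
E
```

```text
18.175 [660.05258614 -67.8957661   90.53718719] [ 5.64107478e-01 -3.08991375e+00  1.14884714e-05] 47.88696234452611 [-0.5494233   0.55716995 -4.39081517] [-0.01338793  0.03261763 -0.02768017]
```

View pics/w9.png

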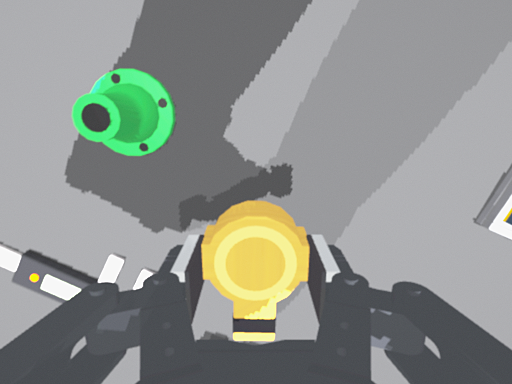

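The wedge is firmly held across its guides (47.9 mm, ~4.4 N). Carrying it to the keyhole and turning +0.27 about tool z on the way.

Emit:
move_arm(targets=[[0.08, 0.5, -0.5, 0, 0, 0.1, -1], [0.15, 1, -0.9, 0, 0, 0.2, -1], [0.15, 1, -0.9, 0, 0, 0.27, -1], [0.15, 1, -0.9, 0, 0, 0.27, -1], [0.15, 1, -0.9, 0, 0, 0.27, -1]])

```text
time_s: 18.8
tool_pos: [609.7, 19.9, 178.3]
tcp_rot: [-0.067, -3.136, 0.0]
ft_force: [0.8, -0.2, -4.2]
grip_width: 47.6
grip_force: 74.3
```

Emit:
move_arm(targets=[[0.35, 0.55, 0, 0, 0, 0, -1], [0.66, 1, 0, 0, 0, 0, -1], [0.66, 1, 0, 0, 0, 0, -1], [0.66, 1, 0, 0, 0, 0, -1]])

```text
time_s: 19.3
tool_pos: [549.1, 122.5, 179.6]
tcp_rot: [-0.068, -3.139, 0.002]
ft_force: [0.6, -0.8, -3.9]
grip_width: 47.7
grip_force: 74.5
```

Emit:
move_arm(targets=[[0.35, 0.55, 0, 0, 0, 0, -1], [0.66, 1, 0, 0, 0, 0, -1], [0.66, 1, 0, 0, 0, 0, -1], [0.66, 1, 0, 0, 0, 0, -1]])

```text
time_s: 19.8
tool_pos: [488.6, 224.9, 180.6]
tcp_rot: [-0.07, -3.141, 0.002]
ft_force: [-0.7, -0.5, -4.5]
grip_width: 48.0
grip_force: 74.7
```

Emit:
move_arm(targets=[[0.35, 0.55, 0, 0, 0, 0, -1], [0.66, 1, 0, 0, 0, 0, -1], [0.66, 1, 0, 0, 0, 0, -1], [0.66, 1, 0, 0, 0, 0, -1], [0.66, 1, 0, 0, 0, 0, -1]])

```text
time_s: 20.42
tool_pos: [427.5, 327.3, 181.0]
tcp_rot: [0.073, 3.141, -0.001]
ft_force: [0.0, 0.2, -3.9]
grip_width: 47.6
grip_force: 74.9
```

```bash
python3 - <<'E'
from h import *
s=sense(); print(s['time_s'],s['tool_pos'],s['tcp_rot'],s['grip_width'],s['ft_force'])
c=pickle.load(open('pics/w9.pkl','rb'))
R=cv2.Rodrigues(np.array([0.564,-3.09,0]))[0]; t=np.array([660.05,-67.9,90.5])
for p,z in (((256,260),123),((255,341),123),((255,201),99)): print((R.T@(ray('',p,z,c)-t)).round(1))
R=cv2.Rodrigues(np.array(s['tcp_rot']))[0]; print('yaw',np.degrees(np.arctan2(R[1,0],R[0,0])))
wr('w10')
E
```

```text
20.425 [427.46560872 327.25491846 180.97606158] [ 7.33467822e-02  3.14064974e+00 -1.06263389e-03] 47.581873136952204 [ 0.02257436  0.2140942  -3.89135942]
[ -1.   -0.9 -32.5]
[-45.3  -1.3 -32.5]
[19.4 -1.4 -8.5]
yaw 177.3243153249186
```

Part centre is about (-2.5,-1) in tool axes, so the TCP target is (423.5,337). I lower in stages.

Emit:
move_arm(targets=[[0.045, 0.097, 0.3, 0, 0, 0, -1], [0.045, 0.097, 0.8, 0, 0, 0, -1], [0.045, 0.097, 1, 0, 0, 0, -1], [0.045, 0.097, 1, 0, 0, 0, -1], [0.045, 0.097, 1, 0, 0, 0, -1]])

```text
time_s: 21.1
tool_pos: [423.4, 338.7, 82.6]
tcp_rot: [0.071, 3.139, 0.002]
ft_force: [0.4, 0.0, -4.1]
grip_width: 47.5
grip_force: 74.8
```

Emit:
move_arm(targets=[[0, 0, 0.3, 0, 0, 0, -1], [0, 0, 0.5, 0, 0, 0, -1], [0, 0, 0.5, 0, 0, 0, -1], [0, 0, 0.5, 0, 0, 0, -1], [0, 0, 0.5, 0, 0, 0, -1]])

```text
time_s: 21.72
tool_pos: [423.6, 339.6, 33.4]
tcp_rot: [0.069, 3.138, 0.003]
ft_force: [0.4, -0.1, -3.6]
grip_width: 48.1
grip_force: 74.8
```

```bash
python3 - <<'E'
from h import *
im,c=wr('w11'); s=sense(); print(s['time_s'],s['tool_pos'],s['ft_force'],s['ft_torque'])
# hue separation: floor yellow vs brass, rows through keyhole
hsv=cv2.cvtColor(im,cv2.COLOR_RGB2HSV)
print('pred floor octagon px', [proj('',[426+dx,336+dy,z],c).round().tolist() for dx,dy,z in((0,-31,14),(0,31,14),(-31,0,14),(49,0,14))])
print('pred wedge px',[proj('',np.array(s['tool_pos'])*[1,1,0]+[2.5+dx,-1+dy,s['tool_pos'][2]+8.5],c).round().tolist() for dx,dy in((0,-25),(0,25),(-23,0),(42,0))])
m=cv2.inRange(hsv,(28,200,100),(32,255,255)); n,l,st,ce=cv2.connectedComponentsWithStats(m)
for i in range(1,n):
    if st[i,4]>60: print(st[i],ce[i].round())
E
```

```text
21.775 [423.36271097 339.43640569  33.04613139] [-0.17919107  0.54670135 -4.15571736] [-0.04483443  0.07283056 -0.04738728]
pred floor octagon px [[199.0, 226.0], [301.0, 222.0], [247.0, 174.0], [254.0, 294.0]]
pred wedge px [[206.0, 245.0], [302.0, 241.0], [252.0, 201.0], [257.0, 312.0]]
[  0 161  63  27 232] [ 27. 169.]
[226 177  73  36 931] [269. 190.]
[   0  188   84   91 1074] [ 59. 254.]
[226 335  42  10 183] [246. 341.]
[101 373  17  11 104] [109. 380.]
```

Emit:
move_arm(targets=[[-0.01, -0.025, 0.1, 0, 0, 0, -1], [-0.01, -0.025, 0.17, 0, 0, 0, -1], [-0.01, -0.025, 0.21, 0, 0, 0, -1], [-0.01, -0.025, 0.23, 0, 0, 0, -1], [-0.01, -0.025, 0.24, 0, 0, 0, -1]])

```text
time_s: 22.4
tool_pos: [422.9, 336.1, 7.0]
tcp_rot: [-0.069, -3.141, 0.0]
ft_force: [0.0, -0.0, -4.0]
grip_width: 47.6
grip_force: 74.8
```

Emit:
move_arm(targets=[[0, 0, 0.01, 0, 0, 0, -1], [0, 0, 0.015, 0, 0, 0, -1], [0, 0, 0.015, 0, 0, 0, -1]])

```text
time_s: 22.78
tool_pos: [423.1, 336.3, 6.1]
tcp_rot: [0.069, 3.14, 0.001]
ft_force: [-1.1, 0.4, -2.2]
grip_width: 48.0
grip_force: 75.0
```

Emit:
move_arm(targets=[[0, 0, 0.008, 0, 0, 0, -1], [0, 0, 0.008, 0, 0, 0, -1], [0, 0, 0.008, 0, 0, 0, -1]])

```text
time_s: 23.15
tool_pos: [423.1, 336.3, 6.1]
tcp_rot: [0.069, 3.14, 0.001]
ft_force: [-2.8, -2.4, 6.1]
grip_width: 47.7
grip_force: 75.9
```

The wedge is down on the floor (rim contact would have come 8 mm higher). Releasing, rising and moving on to the stem at (458,-97), axis ≈65.5°.

Emit:
move_arm(targets=[[0, 0, 0, 0, 0, 0, 0.3], [0, 0, 0, 0, 0, 0, 0.55], [0, 0, 0, 0, 0, 0, 0.55], [0, 0, -0.2, 0, 0, 0, 0.55], [0, 0, -0.6, 0, 0, 0, 0.55], [0, 0, -1, 0, 0, 0, 0.55], [0, 0, -1, 0, 0, 0, 0.55], [0, 0, -1, 0, 0, 0, 0.55]])

```text
time_s: 24.15
tool_pos: [422.9, 336.1, 104.6]
tcp_rot: [-0.069, -3.141, 0.0]
ft_force: [-0.2, -0.2, -1.0]
grip_width: 66.4
grip_force: 0.0
```

```bash
python3 - <<'E'
from h import *
im,c=wr('w12'); s=sense(); print(s['time_s'],s['tool_pos'],s['ft_force'],s['grip_width'])
E
```

```text
24.2 [422.30842362 335.74002291 103.60751177] [-0.67579863 -0.64833255  0.06318137] 66.0793870295692
```

Emit:
move_arm(targets=[[-0.1, -0.6, -0.3, 0, 0, 0, 0], [-0.11, -0.87, -0.8, 0, 0, 0, -0.06], [-0.11, -0.87, -0.8, 0, 0, 0, -0.06]])

```text
time_s: 24.58
tool_pos: [432.2, 247.7, 188.2]
tcp_rot: [0.073, 3.135, 0.003]
ft_force: [0.8, 0.8, 0.3]
grip_width: 40.1
grip_force: 0.0
```

Emit:
move_arm(targets=[[-0.11, -0.6, 0, 0, 0, 0, -0.06], [-0.11, -0.87, 0, 0, 0, 0, -0.06], [-0.11, -0.87, 0, 0, 0, 0, -0.06]])

```text
time_s: 24.95
tool_pos: [436.4, 160.1, 182.8]
tcp_rot: [-0.073, -3.137, 0.001]
ft_force: [0.0, 0.6, -0.0]
grip_width: 40.3
grip_force: 0.0
```

Emit:
move_arm(targets=[[-0.11, -0.6, 0, 0, 0, 0, -0.06], [-0.11, -0.87, 0, 0, 0, 0, -0.06], [-0.11, -0.87, 0, 0, 0, 0, -0.06]])

```text
time_s: 25.32
tool_pos: [444.1, 73.7, 183.5]
tcp_rot: [-0.072, -3.139, -0.001]
ft_force: [-0.3, 0.0, -0.1]
grip_width: 40.1
grip_force: 0.0
```

Emit:
move_arm(targets=[[-0.11, -0.6, 0, 0, 0, 0, -0.06], [-0.11, -0.87, 0, 0, 0, 0, -0.06], [-0.11, -0.87, 0, 0, 0, 0, -0.06]])

```text
time_s: 25.7
tool_pos: [451.7, -13.1, 184.0]
tcp_rot: [-0.071, -3.139, -0.002]
ft_force: [-0.1, 0.0, 0.1]
grip_width: 40.2
grip_force: 0.0
```

Emit:
move_arm(targets=[[-0.11, -0.6, 0, 0, 0, -0.12, -0.06], [-0.11, -0.87, 0.1, 0, 0, -0.24, -0.06], [-0.11, -0.87, 0.1, 0, 0, -0.36, -0.06], [-0.11, -0.87, 0.1, 0, 0, -0.48, -0.06], [-0.11, -0.87, 0.1, 0, 0, -0.6, -0.06], [-0.11, -0.87, 0.1, 0, 0, -0.7, -0.06], [-0.11, -0.87, 0.1, 0, 0, -0.79, -0.06], [-0.11, -0.87, 0.1, 0, 0, -0.79, -0.06], [-0.11, -0.87, 0.1, 0, 0, -0.79, -0.06], [-0.11, -0.87, 0.1, 0, 0, -0.79, -0.06]])

```text
time_s: 26.95
tool_pos: [459.0, -100.3, 174.8]
tcp_rot: [-1.696, 2.644, 0.0]
ft_force: [-0.1, -0.0, 0.0]
grip_width: 40.2
grip_force: 0.0
```

```bash
cat > stem.py <<'E'
from h import *
im,c=wr('w13'); s=sense(); print(s['time_s'],s['tool_pos'],s['ft_force'],s['grip_width'])
R=cv2.Rodrigues(np.array(s['tcp_rot']))[0]; print('yaw',np.degrees(np.arctan2(R[1,0],R[0,0]))%360)
hsv=cv2.cvtColor(im,cv2.COLOR_RGB2HSV); m=cv2.inRange(hsv,(17,90,70),(32,255,255)); n,l,st,ce=cv2.connectedComponentsWithStats(m)
for i in range(1,n):
    if st[i,4]>300:
        ys,xs=np.where(l==i); P=np.array([ray('',(x,y),8,c)[:2] for x,y in zip(xs,ys)]).astype(np.float32)
        r=cv2.minAreaRect(P); d=np.linalg.svd(P-P.mean(0),full_matrices=False)[2][0]
        print(st[i],ce[i].round(),np.round(r[0]),np.round(r[1]),'pca',np.degrees(np.arctan2(d[1],d[0])).round(1))
cv2.imwrite('pics/m13.png',m)
E
python3 stem.py
```

```text
27.0 [ 458.93516387 -100.480195    174.86345602] [-0.77444301  0.05938368  0.37641374] 40.358748514880034
yaw 245.36219429059054
[ 278   91  106   54 2212] [331. 117.] [ 369. -117.] [ 22. 108.] pca -3.7
[145 100  25  32 396] [159. 114.] [ 526. -191.] [30. 24.] pca 83.3
[ 241  121   33  101 1232] [258. 167.] [460. -97.] [107.  35.] pca 64.3
[364 355  37  29 501] [380. 373.] [427. 207.] [30. 58.] pca 109.0
```

```bash
python3 - <<'E'
from h import *
c=pickle.load(open('pics/w13.pkl','rb')); m=cv2.imread('pics/m13.png',0); s=sense(); R=cv2.Rodrigues(np.array(s['tcp_rot']))[0]; t=np.array(s['tool_pos'])
for y in range(121,224,8):
    xs=np.where(m[y,238:280])[0]+238
    if len(xs): a,b=ray('',(xs[0],y),8,c),ray('',(xs[-1]+1,y),8,c); print(y,xs[0],xs[-1],(R.T@(a-t))[:2].round(1),(R.T@(b-t))[:2].round(1))
E
```

```text
121 253 264 [49.8 -2.6] [49.8  9.4]
129 252 279 [41.9 -3.6] [41.9 24.7]
137 251 266 [33.9 -4.7] [33.9 11.6]
145 251 266 [25.8 -4.7] [25.8 11.7]
153 250 266 [17.6 -5.7] [17.6 11.8]
161 251 266 [ 9.2 -4.7] [ 9.2 11.9]
169 250 266 [ 0.8 -5.8] [ 0.8 12. ]
177 250 265 [-7.8 -5.9] [-7.8 11. ]
185 250 265 [-16.5  -5.9] [-16.5  11.1]
193 250 265 [-25.4  -5.9] [-25.4  11.2]
201 250 265 [-34.3  -6. ] [-34.3  11.2]
209 242 272 [-43.4 -14.7] [-43.4  18.9]
217 241 273 [-52.6 -15.9] [-52.7  20.1]
```

Stem in tool axes: centre (-2,+3), tilt 0.7°, shaft 17 mm wide (16). The screwdriver clears the fingers. Descending.

Emit:
move_arm(targets=[[-0.02, 0.03, 0.5, 0, 0, 0, -0.06], [-0.02, 0.03, 1, 0, 0, 0, -0.06], [-0.02, 0.03, 1, 0, 0, 0, -0.06], [-0.02, 0.03, 1, 0, 0, 0, -0.06]])

```text
time_s: 27.5
tool_pos: [458.1, -98.2, 76.8]
tcp_rot: [-1.695, 2.643, -0.003]
ft_force: [-0.2, 1.0, 0.6]
grip_width: 40.5
grip_force: 0.0
```

Emit:
move_arm(targets=[[0, 0, 0.4, 0, 0, 0, -0.06], [0, 0, 0.65, 0, 0, 0, -0.06], [0, 0, 0.65, 0, 0, 0, -0.06], [0, 0, 0.65, 0, 0, 0, -0.06]])

```text
time_s: 28.0
tool_pos: [459.6, -98.8, 13.1]
tcp_rot: [-1.695, 2.641, -0.007]
ft_force: [-0.2, 0.1, -1.0]
grip_width: 39.9
grip_force: 0.0
```

Emit:
move_arm(targets=[[0, 0, 0.08, 0, 0, 0, -0.06], [0, 0, 0.14, 0, 0, 0, -0.06], [0, 0, 0.18, 0, 0, 0, -0.06], [0, 0, 0.2, 0, 0, 0, -0.06], [0, 0, 0.2, 0, 0, 0, -0.06]])

```text
time_s: 28.62
tool_pos: [456.7, -97.7, -10.4]
tcp_rot: [1.697, -2.644, -0.001]
ft_force: [-0.2, -0.3, 0.0]
grip_width: 40.5
grip_force: 0.0
```

Emit:
move_arm(targets=[[0, 0, 0.03, 0, 0, 0, -0.06], [0, 0, 0.04, 0, 0, 0, -0.06], [0, 0, 0.04, 0, 0, 0, -0.2], [0, 0, 0.04, 0, 0, 0, -0.4]], grip_force=60)

```text
time_s: 29.12
tool_pos: [457.0, -97.8, -14.0]
tcp_rot: [-1.697, 2.644, -0.0]
ft_force: [-0.3, -0.5, -0.1]
grip_width: 25.5
grip_force: 0.0
```

Emit:
move_arm(targets=[[0, 0, 0, 0, 0, 0, -1], [0, 0, 0, 0, 0, 0, -1], [0, 0, 0, 0, 0, 0, -1], [0, 0, 0, 0, 0, 0, -1]])

```text
time_s: 29.62
tool_pos: [457.2, -97.9, -13.7]
tcp_rot: [-1.697, 2.644, -0.001]
ft_force: [-1.6, 0.3, 3.1]
grip_width: 13.1
grip_force: 58.8
```

The stem is gripped: 13.1 mm read, and the readings run ~2.5 mm low. Lifting, turning and carrying.

Emit:
move_arm(targets=[[0, 0, -0.1, 0, 0, 0, -1], [0, 0, -0.4, 0, 0, 0, -1], [0, 0, -0.8, 0, 0, 0.1, -1], [-0.3, 0, -1, 0, 0, 0.22, -1], [-0.6, 0, -1, 0, 0, 0.34, -1], [-0.9, 0, -1, 0, 0, 0.46, -1], [-1, 0, -1, 0, 0, 0.58, -1], [-1, 0, -1, 0, 0, 0.7, -1], [-1, 0, -1, 0, 0, 0.79, -1], [-1, 0, -1, 0, 0, 0.79, -1], [-1, 0, -1, 0, 0, 0.79, -1]])

```text
time_s: 31.0
tool_pos: [498.4, -6.8, 85.8]
tcp_rot: [-0.066, -3.14, -0.0]
ft_force: [-0.5, -1.0, -1.8]
grip_width: 13.5
grip_force: 58.7
```

```bash
python3 - <<'E'
from h import *
im,c=wr('w14'); s=sense(); print(s['time_s'],s['tool_pos'],s['ft_force'],s['grip_width'],s['ft_torque'])
R=cv2.Rodrigues(np.array(s['tcp_rot']))[0]; t=np.array(s['tool_pos']); print('yaw',np.degrees(np.arctan2(R[1,0],R[0,0]))%360)
hsv=cv2.cvtColor(im,cv2.COLOR_RGB2HSV); m=cv2.inRange(hsv,(17,90,70),(32,255,255)); n,l,st,ce=cv2.connectedComponentsWithStats(m)
for i in range(1,n):
    if st[i,4]>300 and 200<ce[i][0]<310:
        print(st[i],ce[i].round())
        x,y,w,h,_=st[i]
        for yy in range(y,y+h,12):
            xs=np.where(l[yy]==i)[0]; a,b=[(R.T@(ray('',(u,yy),t[2]+22,c)-t))[:2].round(1) for u in(xs[0],xs[-1]+1)]; print(yy,xs[0],xs[-1],a,b)
E
```

```text
31.05 [498.4307024   -6.87660271  85.80145182] [-0.42831803  0.26456009 -1.67737259] 13.272024280818233 [0.03425178 0.05299875 0.01982144]
yaw 177.57109408868268
[ 231  145   49  201 6828] [255. 248.]
145 243 269 [50.7 -5.7] [50.7  6. ]
157 242 270 [45.4 -6.2] [45.5  6.5]
169 238 273 [40.1 -8.1] [40.1  8. ]
181 238 273 [34.6 -8.1] [34.6  8. ]
193 238 273 [29.  -8.2] [29.   8.1]
205 238 273 [23.2 -8.3] [23.2  8.2]
217 238 273 [17.4 -8.4] [17.4  8.3]
229 238 272 [11.4 -8.5] [11.4  8. ]
241 240 270 [ 5.2 -7.6] [5.3 7.1]
253 241 269 [-1.  -7.2] [-1.   6.7]
265 241 269 [-7.4 -7.3] [-7.4  6.8]
277 241 269 [-14.   -7.3] [-14.    6.9]
289 240 270 [-20.7  -7.9] [-20.7   7.5]
301 239 270 [-27.6  -8.5] [-27.6   7.6]
313 239 270 [-34.6  -8.6] [-34.6   7.7]
325 232 279 [-41.8 -12.3] [-41.8  12.4]
337 231 279 [-49.2 -13. ] [-49.2  12.6]
```

The stem hangs level and centred (tail at +50.7, ±8 wide, centre offset ≈ -1). Carrying it to the T slot at (560,330).

Emit:
move_arm(targets=[[-0.06, 0.45, -0.3, 0, 0, 0, -1], [-0.115, 0.85, -0.5, 0, 0, 0, -1], [-0.115, 0.85, -0.5, 0, 0, 0, -1]])

```text
time_s: 31.42
tool_pos: [515.6, 79.8, 138.3]
tcp_rot: [0.061, 3.136, 0.001]
ft_force: [-1.0, -0.5, -1.9]
grip_width: 13.1
grip_force: 59.0
```

Emit:
move_arm(targets=[[-0.06, 0.55, 0, 0, 0, 0, -1], [-0.115, 0.85, 0, 0, 0, 0, -1], [-0.115, 0.85, 0, 0, 0, 0, -1]])

```text
time_s: 31.8
tool_pos: [528.7, 162.8, 134.9]
tcp_rot: [-0.064, -3.139, 0.001]
ft_force: [-0.2, -0.9, -2.0]
grip_width: 13.5
grip_force: 59.1
```

Emit:
move_arm(targets=[[-0.06, 0.55, 0, 0, 0, 0, -1], [-0.115, 0.85, 0, 0, 0, 0, -1], [-0.115, 0.85, 0, 0, 0, 0, -1]])

```text
time_s: 32.17
tool_pos: [544.1, 246.5, 134.9]
tcp_rot: [-0.066, -3.14, 0.002]
ft_force: [-0.5, 0.0, -2.5]
grip_width: 13.2
grip_force: 59.2
```

Emit:
move_arm(targets=[[-0.06, 0.5, 0, 0, 0, 0, -1], [-0.115, 0.85, 0, 0, 0, 0, -1], [-0.115, 0.85, 0, 0, 0, 0, -1], [-0.115, 0.85, 0, 0, 0, 0, -1], [-0.115, 0.85, 0, 0, 0, 0, -1]])

```text
time_s: 32.8
tool_pos: [559.6, 329.0, 136.0]
tcp_rot: [-0.072, -3.14, 0.001]
ft_force: [-0.7, -0.8, -2.0]
grip_width: 13.2
grip_force: 59.4
```

```bash
python3 - <<'E'
from h import *
im,c=wr('w15'); s=sense(); t=np.array(s['tool_pos']); print(s['time_s'],t,s['ft_force'],s['grip_width'])
hsv=cv2.cvtColor(im,cv2.COLOR_RGB2HSV); m=cv2.inRange(hsv,(28,200,60),(32,255,255)); n,l,st,ce=cv2.connectedComponentsWithStats(m)
for i in range(1,n):
    if st[i,4]>60: x,y,w,h,_=st[i]; print(st[i],ce[i].round(), [ray('',p,14,c)[:2].round(1).tolist() for p in ((x,y+h/2),(x+w,y+h/2),(x+w/2,y),(x+w/2,y+h))])
print('pred slot corners px',[proj('',[560+dx,330-.043*dx+dy,14],c).round().tolist() for dx,dy in((-59,-15),(-59,15),(59,-24),(59,24),(35,24))])
cv2.imwrite('pics/w15b.png',cv2.resize(im[:,:,::-1],(800,600),interpolation=cv2.INTER_CUBIC))
E
```

```text
32.85 [559.62519814 329.2055634  136.13357105] [-0.50720095  0.22763427 -1.60071995] 13.120613970369094
[114   0  19  54 442] [125.  27.] [[428.6, 221.0], [429.3, 236.3], [409.9, 231.7], [448.9, 225.5]]
[ 215    0   80   79 1521] [255.  45.] [[441.5, 301.3], [444.5, 366.1], [414.6, 335.0], [473.2, 332.3]]
[ 238  112   35   55 1144] [253. 130.] [[522.8, 315.1], [524.2, 345.9], [500.0, 331.5], [548.1, 329.4]]
[  54  155   46   71 1082] [ 72. 194.] [[561.6, 143.1], [563.5, 185.4], [529.9, 170.8], [597.3, 157.3]]
[273 218   7  14  94] [276. 224.] [[604.8, 343.4], [605.1, 350.1], [597.9, 346.9], [612.1, 346.5]]
pred slot corners px [[239.0, 114.0], [274.0, 112.0], [232.0, 240.0], [282.0, 238.0], [282.0, 215.0]]
```

Slot measured at x 500 to 618 and y centre ≈329 (prediction agrees within 1-2 mm). Lowering.

Emit:
move_arm(targets=[[0, 0, 0.4, 0, 0, 0, -1], [0, 0, 0.8, 0, 0, 0, -1], [0, 0, 1, 0, 0, 0, -1], [0, 0, 1, 0, 0, 0, -1], [0, 0, 1, 0, 0, 0, -1]])

```text
time_s: 33.48
tool_pos: [560.8, 331.2, 38.0]
tcp_rot: [0.069, 3.138, 0.002]
ft_force: [0.8, 0.1, -0.6]
grip_width: 13.0
grip_force: 59.4
```

Emit:
move_arm(targets=[[0, 0, 0.1, 0, 0, 0, -1], [0, 0, 0.2, 0, 0, 0, -1], [0, 0, 0.26, 0, 0, 0, -1], [0, 0, 0.3, 0, 0, 0, -1], [0, 0, 0.32, 0, 0, 0, -1], [0, 0, 0.32, 0, 0, 0, -1]])

```text
time_s: 34.22
tool_pos: [559.4, 330.8, 3.8]
tcp_rot: [-0.069, -3.141, 0.0]
ft_force: [-0.2, -0.4, -1.5]
grip_width: 13.3
grip_force: 59.4
```

Emit:
move_arm(targets=[[0, -0.01, 0.015, 0, 0, 0, -1], [0, -0.01, 0.03, 0, 0, 0, -1], [0, -0.01, 0.035, 0, 0, 0, -1], [0, -0.01, 0.035, 0, 0, 0, -1]])

```text
time_s: 34.72
tool_pos: [559.4, 329.8, 0.5]
tcp_rot: [0.069, 3.141, -0.0]
ft_force: [0.2, 0.1, -2.5]
grip_width: 13.1
grip_force: 59.4
```

Emit:
move_arm(targets=[[0, 0, 0.006, 0, 0, 0, -1], [0, 0, 0.01, 0, 0, 0, -1], [0, 0, 0.01, 0, 0, 0, -1]])

```text
time_s: 35.1
tool_pos: [559.5, 329.8, 0.3]
tcp_rot: [0.069, 3.14, 0.0]
ft_force: [-3.2, -0.3, 3.8]
grip_width: 13.3
grip_force: 59.7
```

The stem is on the floor. Releasing, then over to wheel A.

Emit:
move_arm(targets=[[0, 0, 0, 0, 0, 0, -0.3], [0, 0, 0, 0, 0, 0, -0.18], [0, 0, 0, 0, 0, 0, -0.18], [0, 0, -0.2, 0, 0, 0, -0.18], [0, 0, -0.6, 0, 0, 0, -0.18], [0, 0, -1, 0, 0, 0, -0.18], [0, 0, -1, 0, 0, 0, -0.18], [0, 0, -1, 0, 0, 0, -0.18]])

```text
time_s: 36.1
tool_pos: [559.8, 330.0, 100.5]
tcp_rot: [0.069, 3.139, 0.001]
ft_force: [-0.4, 0.2, -0.0]
grip_width: 34.9
grip_force: 0.0
```

```bash
python3 - <<'E'
from h import *
im,c=wr('w16'); s=sense(); print(s['time_s'],s['tool_pos'],s['ft_force'],s['grip_width'])
E
```

```text
36.15 [559.03590143 329.63773533  99.06337646] [-0.16203923 -0.39926025  0.04235399] 34.99361202288792
```

Emit:
move_arm(targets=[[0.06, -0.5, -0.5, 0, 0, 0, 0], [0.12, -0.93, -0.9, 0, 0, 0, 0.1], [0.12, -0.93, -0.9, 0, 0, 0, 0.1]])

```text
time_s: 36.52
tool_pos: [544.6, 235.5, 192.9]
tcp_rot: [0.074, 3.136, 0.001]
ft_force: [-0.0, 0.9, -0.3]
grip_width: 46.9
grip_force: 0.0
```

Emit:
move_arm(targets=[[0.06, -0.6, 0, 0, 0, 0, 0.1], [0.12, -0.93, 0, 0, 0, 0, 0.1], [0.12, -0.93, 0, 0, 0, 0, 0.1]])

```text
time_s: 36.9
tool_pos: [526.0, 143.5, 187.2]
tcp_rot: [-0.073, -3.137, 0.001]
ft_force: [0.5, 0.3, -0.1]
grip_width: 46.8
grip_force: 0.0
```

Emit:
move_arm(targets=[[0.06, -0.6, 0, 0, 0, 0, 0.1], [0.12, -0.93, 0, 0, 0, 0, 0.1], [0.12, -0.93, 0, 0, 0, 0, 0.1]])

```text
time_s: 37.28
tool_pos: [510.6, 52.1, 187.8]
tcp_rot: [-0.072, -3.138, -0.001]
ft_force: [-0.4, 1.4, 0.8]
grip_width: 46.6
grip_force: 0.0
```

Emit:
move_arm(targets=[[0.06, -0.6, 0, 0, 0, 0, 0.1], [0.12, -0.93, 0, 0, 0, 0, 0.1], [0.12, -0.93, 0, 0, 0, 0, 0.1]])

```text
time_s: 37.65
tool_pos: [495.1, -39.9, 188.3]
tcp_rot: [-0.071, -3.139, -0.002]
ft_force: [1.1, 1.3, -0.1]
grip_width: 47.1
grip_force: 0.0
```

Emit:
move_arm(targets=[[0.06, -0.6, 0, 0, 0, 0, 0.1], [0.12, -0.93, 0, 0, 0, 0, 0.1], [0.12, -0.93, 0, 0, 0, 0, 0.1]])

```text
time_s: 38.02
tool_pos: [479.5, -132.0, 188.5]
tcp_rot: [-0.071, -3.14, -0.002]
ft_force: [-0.5, 0.0, 0.6]
grip_width: 46.8
grip_force: 0.0
```

Emit:
move_arm(targets=[[0.06, -0.6, 0, 0, 0, 0, 0.1], [0.12, -0.93, 0, 0, 0, 0, 0.1], [0.12, -0.93, 0, 0, 0, 0, 0.1]])

```text
time_s: 38.4
tool_pos: [463.7, -224.2, 188.6]
tcp_rot: [-0.07, -3.14, -0.002]
ft_force: [0.6, -0.9, -0.1]
grip_width: 47.1
grip_force: 0.0
```

Emit:
move_arm(targets=[[0.06, -0.6, 0.2, 0, 0, 0, 0.1], [0.12, -0.9, 0.4, 0, 0, 0, 0.1], [0.12, -0.9, 0.4, 0, 0, 0, 0.1], [0.12, -0.9, 0.4, 0, 0, 0, 0.1], [0.12, -0.9, 0.4, 0, 0, 0, 0.1]])

```text
time_s: 39.02
tool_pos: [448.4, -312.5, 150.5]
tcp_rot: [0.065, 3.139, -0.001]
ft_force: [0.4, 0.2, 0.6]
grip_width: 46.4
grip_force: 0.0
```

```bash
python3 - <<'E'
from h import *
im,c=wr('w17'); s=sense(); t=np.array(s['tool_pos']); print(s['time_s'],t,s['ft_force'],s['grip_width'])
R=cv2.Rodrigues(np.array(s['tcp_rot']))[0]; hsv=cv2.cvtColor(im,cv2.COLOR_RGB2HSV)
m=cv2.inRange(hsv,(0,150,60),(6,255,255))|cv2.inRange(hsv,(174,150,60),(180,255,255)); n,l,st,ce=cv2.connectedComponentsWithStats(m)
for i in range(1,n):
    if st[i,4]>500:
        ct=max(cv2.findContours((l==i).astype(np.uint8),cv2.RETR_EXTERNAL,cv2.CHAIN_APPROX_NONE)[0],key=len)[:,0]
        P=np.array([ray('',p,9,c)[:2] for p in ct]).astype(np.float32); (o,r)=cv2.minEnclosingCircle(P); e=cv2.fitEllipse(P)
        print(st[i],np.round(o,1),r,'ell',np.round(e[0],1),np.round(e[1],1),'tool',(R.T@(np.array([*e[0],0])-t))[:2].round(1), 'hub px pred',proj('',[*e[0],32],c).round())
E
```

```text
39.075 [ 448.30251444 -312.75157698  150.55053435] [-0.37959064  0.04074083 -0.02913981] 46.64511257044069
[  35  124   87   83 4296] [ 432.9 -483.1] 42.15409469604492 ell [ 433.5 -482.9] [80.7 82.6] tool [   7.9 -170.5] hub px pred [ 64. 172.]
[ 210  130   86   83 3768] [ 446.7 -315.6] 41.48989486694336 ell [ 446.6 -315.6] [81.  81.2] tool [ 1.8 -2.8] hub px pred [252. 178.]
```

Wheel A ellipse centre (446.6,-315.6) with radius 41.5 (42), as first seen. Descending onto the hub.

Emit:
move_arm(targets=[[0.015, -0.025, 0.5, 0, 0, 0, 0.1], [0.015, -0.025, 1, 0, 0, 0, 0.1], [0.015, -0.025, 1, 0, 0, 0, 0.1], [0.015, -0.025, 1, 0, 0, 0, 0.1]])

```text
time_s: 39.58
tool_pos: [446.8, -316.8, 51.6]
tcp_rot: [0.068, 3.139, -0.003]
ft_force: [0.2, -0.8, 0.3]
grip_width: 47.0
grip_force: 0.0
```

Emit:
move_arm(targets=[[0, 0, 0.25, 0, 0, 0, 0.1], [0, 0, 0.4, 0, 0, 0, 0.1], [0, 0, 0.48, 0, 0, 0, 0.1], [0, 0, 0.53, 0, 0, 0, 0.1], [0, 0, 0.53, 0, 0, 0, 0.1], [0, 0, 0.53, 0, 0, 0, 0.1]])

```text
time_s: 40.33
tool_pos: [445.9, -316.7, -3.0]
tcp_rot: [0.069, 3.14, -0.001]
ft_force: [0.4, -0.5, -0.9]
grip_width: 46.8
grip_force: 0.0
```

Emit:
move_arm(targets=[[0, 0, 0, 0, 0, 0, -0.2], [0, 0, 0, 0, 0, 0, -1], [0, 0, 0, 0, 0, 0, -1], [0, 0, 0, 0, 0, 0, -1], [0, 0, 0, 0, 0, 0, -1]], grip_force=60)

```text
time_s: 40.95
tool_pos: [445.9, -316.4, -2.9]
tcp_rot: [0.069, 3.14, -0.0]
ft_force: [-0.4, 1.8, 5.7]
grip_width: 21.2
grip_force: 59.0
```

Emit:
move_arm(targets=[[0, 0, -0.1, 0, 0, 0, -1], [0, 0, -0.4, 0, 0, 0, -1], [0, 0, -0.8, 0, 0, 0, -1], [0, 0, -1, 0, 0, 0, -1], [0, 0, -1, 0, 0, 0, -1]])

```text
time_s: 41.58
tool_pos: [446.5, -317.5, 98.1]
tcp_rot: [0.069, 3.138, -0.004]
ft_force: [1.1, 0.1, -2.9]
grip_width: 21.3
grip_force: 58.9
```

```bash
python3 - <<'E'
from h import *
im,c=wr('w18'); s=sense(); t=np.array(s['tool_pos']); print(s['time_s'],t,s['ft_force'],s['grip_width'],s['ft_torque'])
R=cv2.Rodrigues(np.array(s['tcp_rot']))[0]; hsv=cv2.cvtColor(im,cv2.COLOR_RGB2HSV)
m=cv2.inRange(hsv,(0,150,40),(6,255,255))|cv2.inRange(hsv,(174,150,40),(180,255,255)); n,l,st,ce=cv2.connectedComponentsWithStats(m)
for i in range(1,n):
    if st[i,4]>500: 
        x,y,w,h,_=st[i]; z=t[2]+3+9; print(st[i],[(R.T@(ray('',p,z,c)-t))[:2].round(1).tolist() for p in((x,y+h/2),(x+w,y+h/2),(x+w/2,y))])
E
```

```text
41.625 [ 445.55594659 -316.61441914   96.30258399] [-0.16808305  0.00624832 -3.68537542] 21.183718332110374 [-0.00782283 -0.02001736  0.0084194 ]
[   0  131  104   98 6097] [[31.1, -125.6], [31.1, -74.9], [54.7, -96.1]]
[  176   163   160   150 10775] [[0.5, -41.9], [0.6, 40.2], [39.6, -0.8]]
```

The wheel is held level and centred to ~1.5 mm (3.7 N at the wrist). Carrying it to the large round cut-out, which by tray geometry is at (551.5,195).

Emit:
move_arm(targets=[[-0.06, 0.45, -0.2, 0, 0, 0, -1], [-0.137, 0.86, -0.4, 0, 0, 0, -1], [-0.137, 0.86, -0.4, 0, 0, 0, -1]])

```text
time_s: 42.0
tool_pos: [463.4, -228.6, 136.2]
tcp_rot: [-0.063, -3.141, -0.001]
ft_force: [0.8, -0.4, -1.8]
grip_width: 21.5
grip_force: 59.4
```

Emit:
move_arm(targets=[[-0.06, 0.55, 0, 0, 0, 0, -1], [-0.137, 0.86, 0, 0, 0, 0, -1], [-0.137, 0.86, 0, 0, 0, 0, -1]])

```text
time_s: 42.38
tool_pos: [479.4, -144.0, 134.0]
tcp_rot: [-0.064, -3.137, -0.002]
ft_force: [-0.1, -0.3, -1.6]
grip_width: 21.3
grip_force: 59.7
```

Emit:
move_arm(targets=[[-0.06, 0.55, 0, 0, 0, 0, -1], [-0.137, 0.86, 0, 0, 0, 0, -1], [-0.137, 0.86, 0, 0, 0, 0, -1]])

```text
time_s: 42.75
tool_pos: [497.4, -59.8, 134.7]
tcp_rot: [-0.066, -3.138, 0.0]
ft_force: [0.1, -1.0, -2.1]
grip_width: 21.1
grip_force: 59.9
```

Emit:
move_arm(targets=[[-0.06, 0.55, 0, 0, 0, 0, -1], [-0.137, 0.86, 0, 0, 0, 0, -1], [-0.137, 0.86, 0, 0, 0, 0, -1]])

```text
time_s: 43.12
tool_pos: [515.2, 24.8, 135.2]
tcp_rot: [-0.067, -3.139, 0.001]
ft_force: [-0.9, -0.6, -1.0]
grip_width: 21.0
grip_force: 60.1
```

Emit:
move_arm(targets=[[-0.06, 0.55, 0, 0, 0, 0, -1], [-0.137, 0.86, 0, 0, 0, 0, -1], [-0.137, 0.86, 0, 0, 0, 0, -1]])

```text
time_s: 43.5
tool_pos: [533.0, 109.7, 135.4]
tcp_rot: [-0.067, -3.14, 0.002]
ft_force: [-0.2, -0.9, -3.4]
grip_width: 21.2
grip_force: 60.2
```

Emit:
move_arm(targets=[[-0.06, 0.5, 0, 0, 0, 0, -1], [-0.137, 0.86, 0, 0, 0, 0, -1], [-0.137, 0.86, 0, 0, 0, 0, -1], [-0.137, 0.86, 0, 0, 0, 0, -1], [-0.137, 0.86, 0, 0, 0, 0, -1]])

```text
time_s: 44.12
tool_pos: [550.2, 193.6, 136.2]
tcp_rot: [-0.072, -3.14, 0.001]
ft_force: [-1.1, -0.3, -1.6]
grip_width: 21.7
grip_force: 60.2
```

```bash
cat > circ.py <<'E'
from h import *
import sys
im,c=wr(sys.argv[1]); s=sense(); t=np.array(s['tool_pos']); print(s['time_s'],t,s['ft_force'],s['grip_width'])
hsv=cv2.cvtColor(im,cv2.COLOR_RGB2HSV)
y=cv2.inRange(hsv,(26,180,50),(33,255,255)); r=cv2.inRange(hsv,(0,150,40),(6,255,255))|cv2.inRange(hsv,(174,150,40),(180,255,255))
# floor-vs-blue boundary points in world (z=14), near the expected centre
b=cv2.inRange(hsv,(95,60,30),(125,255,255)); e=cv2.dilate(y,np.ones((5,5)))&b; v,u=np.where(e)
P=np.array([ray('',(a,d),14,c)[:2] for a,d in zip(u,v)]); C=np.array([551.5,195]); k=abs(np.hypot(*(P-C).T)-49)<8; P=P[k]
from scipy.optimize import least_squares
f=least_squares(lambda q:np.hypot(*(P-q[:2]).T)-50,[*C],loss='soft_l1'); print('pocket',f.x.round(1),len(P),'x',P.min(0).round(),P.max(0).round())
n,l,st,ce=cv2.connectedComponentsWithStats(r); i=1+st[1:,4].argmax(); x,yy,w,h,_=st[i]; z=t[2]+12
print('wheel L/R/top',[ray('',p,z,c)[:2].round(1).tolist() for p in((x,yy+h/2),(x+w,yy+h/2),(x+w/2,yy))])
E
python3 circ.py w19
```

```text
44.175 [550.25573612 193.82927564 136.38647027] [ 0.52248738  0.36276428 -2.2739625 ] 21.71543148599156
pocket [552.4 194.5] 114 x [502. 165.] [538. 242.]
wheel L/R/top [[546.3, 153.2], [550.0, 234.2], [509.9, 195.4]]
```

Pocket (552.4,194.5), wheel (551.5,193.7): aligned. Lowering.

Emit:
move_arm(targets=[[-0.01, 0.01, 0.4, 0, 0, 0, -1], [-0.01, 0.01, 0.8, 0, 0, 0, -1], [-0.01, 0.01, 1, 0, 0, 0, -1], [-0.01, 0.01, 1, 0, 0, 0, -1], [-0.01, 0.01, 1, 0, 0, 0, -1]])

```text
time_s: 44.8
tool_pos: [552.2, 196.2, 37.8]
tcp_rot: [0.07, 3.139, 0.001]
ft_force: [0.0, -0.4, -1.5]
grip_width: 20.9
grip_force: 60.2
```

Emit:
move_arm(targets=[[0, 0, 0.08, 0, 0, 0, -1], [0, 0, 0.15, 0, 0, 0, -1], [0, 0, 0.2, 0, 0, 0, -1], [0, 0, 0.22, 0, 0, 0, -1], [0, 0, 0.22, 0, 0, 0, -1]])

```text
time_s: 45.42
tool_pos: [551.0, 196.5, 14.1]
tcp_rot: [-0.069, -3.14, 0.0]
ft_force: [-0.0, 0.6, -3.2]
grip_width: 21.7
grip_force: 60.2
```

Emit:
move_arm(targets=[[0, -0.01, 0.015, 0, 0, 0, -1], [0, -0.01, 0.025, 0, 0, 0, -1], [0, -0.01, 0.028, 0, 0, 0, -1], [0, -0.01, 0.028, 0, 0, 0, -1]])

```text
time_s: 45.92
tool_pos: [551.2, 195.5, 11.6]
tcp_rot: [-0.069, -3.141, 0.0]
ft_force: [-0.3, -0.2, -2.8]
grip_width: 21.4
grip_force: 60.2
```

Emit:
move_arm(targets=[[0, 0, 0.006, 0, 0, 0, -1], [0, 0, 0.012, 0, 0, 0, -1], [0, 0, 0.012, 0, 0, 0, -1]])

```text
time_s: 46.3
tool_pos: [551.4, 195.5, 11.1]
tcp_rot: [0.069, 3.14, 0.0]
ft_force: [-2.1, -1.5, 2.9]
grip_width: 21.5
grip_force: 60.7
```

The wheel is down. Releasing, rising and backing off for the check.

Emit:
move_arm(targets=[[0, 0, 0, 0, 0, 0, -0.2], [0, 0, 0, 0, 0, 0, 0.1], [0, 0, 0, 0, 0, 0, 0.1], [0, 0, -0.2, 0, 0, 0, 0.1], [0, 0, -0.6, 0, 0, 0, 0.1], [0, 0, -1, 0, 0, 0, 0.1], [0, 0, -1, 0, 0, 0, 0.1]])

```text
time_s: 47.18
tool_pos: [554.6, 196.3, 115.4]
tcp_rot: [0.069, 3.132, 0.004]
ft_force: [1.1, -0.2, 0.3]
grip_width: 46.7
grip_force: 0.0
```

Emit:
move_arm(targets=[[0.3, 0.2, -0.4, 0, 0, 0, 0.1], [0.6, 0.5, -0.8, 0, 0, 0, 0.1], [1, 0.7, -1, 0, 0, 0, 0.1], [1, 0.7, -1, 0, 0, 0, 0.1], [1, 0.7, -1, 0, 0, 0, 0.1]])

```text
time_s: 47.8
tool_pos: [454.3, 269.6, 209.2]
tcp_rot: [-0.068, -3.14, 0.002]
ft_force: [0.4, 0.2, -0.8]
grip_width: 46.9
grip_force: 0.0
```

Emit:
move_arm(targets=[[0.4, 0, -0.4, 0, 0, 0, 0.1], [0.8, 0, -0.8, 0, 0, 0, 0.1], [1, 0, -1, 0, 0, 0, 0.1], [1, 0, -1, 0, 0, 0, 0.1], [1, 0, -1, 0, 0, 0, 0.1], [1, 0, -1, 0, 0, 0, 0.1]])

```text
time_s: 48.55
tool_pos: [355.0, 273.6, 308.0]
tcp_rot: [-0.071, -3.137, 0.004]
ft_force: [-1.6, 0.3, -0.3]
grip_width: 47.1
grip_force: 0.0
```

```bash
python3 - <<'E'
from h import *
im,c=wr('w20'); s=sense(); print(s['time_s'],s['tool_pos'],s['ft_force'],s['grip_width'])
sc=camera('scene'); tp=camera('top')
out=np.zeros((600,800,3),np.uint8); out[:384,:512]=im; out[:384,512:]=cv2.resize(sc[50:250,90:390][:, :],(288,192)).repeat(2,axis=0)[:384]
out[384:,:400]=cv2.resize(tp[150:270,90:390],(400,160)).repeat(1,axis=0)[:160].__class__ and cv2.resize(tp[160:268,90:290],(400,216)); out[384:,400:]=cv2.resize(sc[90:198,250:450],(400,216),interpolation=cv2.INTER_CUBIC)
cv2.imwrite('pics/final.png',out[:,:,::-1])
E
```

```text
48.6 [354.85186825 273.68187063 308.28568197] [-0.4655489   0.18862364 -0.64490125] 46.87138877903252
```

View pics/final.png

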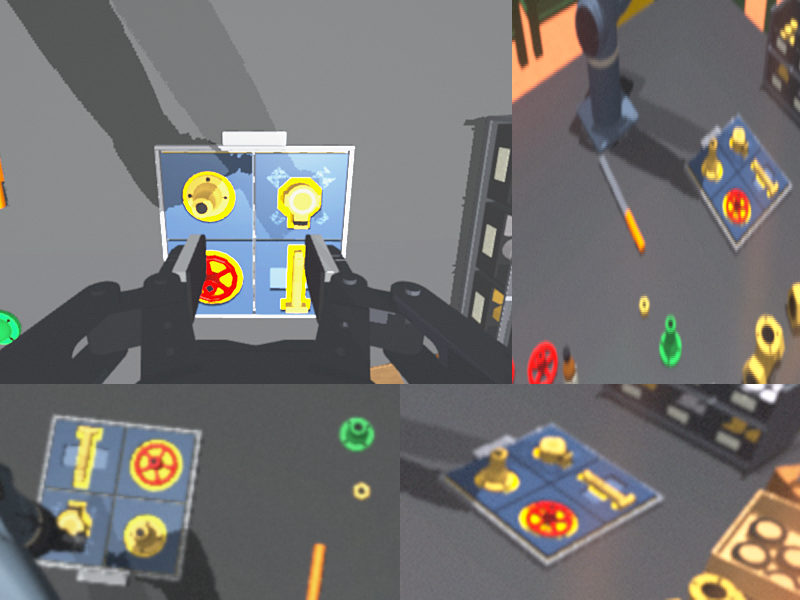

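The final view shows all four parts inside their cut-outs: bonnet (208,195), wedge (300,200), wheel (220,275) and stem (295,280), each with yellow floor showing around it. The bottle is upright and the gripper is clear of everything. Handing in.

```bash
python3 -c "
from station import *
print(job_done())"
```

```text
the job is handed in; nothing more can be done
None
```

The bonnet, wedge, stem and red handwheel were each set down on the floor of their own cut-outs, in that order. I handed the job in at about 49 s; the bottle was upright in the last picture, the caliper was not in it, and the hand-in call returned no verdict.

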